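# Close the fragment box and lock its hold-down

### The job

Close up the bronze fragments in the open wooden box: draw the wooden cover out by its free end from under the low bridge and leave it lying flat on the mat with its handle clear of the bridge, then take it by the handle and set it on the box's rim, without dropping it, so that it sits fully down and level, and let go. Then slide the hold-down all the way along its rail, so that its arm reaches over the cover, and after that turn the clamp knob on top of it clockwise (seen from above) as far as it goes. Leave the other things on the bench where they are.

Things in the scene. Friction and masses are not known exactly. Their poses are not given: they have to be found in the camera images.
- cover: Loose wooden cover, 0.16 kg: board 170 (x) x 66 (y) x 12; under it a locating block 138 x 40 x 8 on which it stands on the mat. Origin: centre of that block's underside; z up; the board spans z = 8 to 20. At first its handle is hidden under the bridge and about 62 of its -x end sticks out of the bridge's front, toward the robot. It fits the box either way round.
- cover_handle (a point): Middle of the bar handle on top of the cover, 31 above the cover's origin. The bar is 40 long (x, along the cover), 14 wide (y), 22 high, from z = 20 to 42 of the cover.
- bridge: Fixed low wooden bridge: top board 120 deep (x) x 156 wide (y), underside 50 and top 62 above the mat, on two side walls 12 thick at y = -72 and +72; open at front and back. Origin: on the mat under the middle of its front edge; it extends from x = 0 to +120, +x leads away from the robot.
- box_rim (a point): Centre of the open wooden box's mouth at rim height, 57 above the mat. The box is fixed on a plywood base 12 thick; outside 160 (x) x 62 (y), walls 8, opening 144 x 46; bronze fragments lie inside. x along its length, z up. With the cover seated, the cover's origin is 8 below this point, the board's top 12 above and the handle's top 34 above.
- hold_down (a joint): Position of the hold-down on its rail, m: 0 parked beyond the box's +x end, 0.070 at its end stop; it slides toward -x of box_rim with about 2 N friction. The rail runs parallel to the box, 80 to its +y side. The hold-down is a dark steel block 44 (x) x 36 (y), its top 84 above the mat, with an arm and a knob. At value q, arm and knob stand at x = 0.120 - q from box_rim.
- holder_tip (a point): Underside of the hold-down's flat steel arm, on the box's centre line. The arm is 24 wide (x) and 10 thick, reaches from the block across the box's line, and its underside is 17 above the rim, 5 above a seated cover's board; a cover that is not fully down blocks it.
- clamp_knob (a joint): Angle of the clamp knob on the hold-down, rad: 0 loose, 1.4 at its stop; it grows clockwise seen from above. At 0 its grip bar lies along the x of box_rim. Friction about 0.06 N m.
- knob_grip (a point): Point to grip the clamp knob: on its axis, 116 above the mat. Its black grip bar is 46 long, 13 wide and spans 100 to 126 above the mat, on top of the hold-down, with which it moves. This point's x axis lies along the bar, z up.
- bowl: Bystander, to be left alone: bronze bowl, 72 across, 45 high, standing on the bridge's top board. Origin: centre of its underside.
- jar: Bystander, to be left alone: amber glass jar, 40 across, 75 high, between and beyond the bridge and the fixture. Origin: centre of its underside.
- brush: Bystander, to be left alone: brush, 170 long, lying on the mat near the robot. Origin: centre of its underside.
- pot: Bystander, to be left alone: bronze pot, 80 across, 75 high, beyond the jar. Origin: centre of its underside.
- block: Bystander, to be left alone: plain wooden block 70 x 100 x 35 at the right side. Origin: centre of its underside.
- shard: Bystander, to be left alone: flat green bronze fragment about 120 x 75 x 7, lying at the left side. Origin: centre of its underside.

How it is judged:
On the way, in this order (a step that is already met when the one before it is completed fails the run):
1. the cover lies flat on the mat, let go, its handle clear of the bridge ((x of cover in the frame of bridge below -0.022 m or horizontal distance between cover and bridge above 0.19 m) and height (world z) of cover below 0.004 m and angle between cover's own z axis and vertical below 0.05 rad and contact force between the fingers and cover below 0.2 N and linear speed of cover below 0.03 m/s), for 0.2 s.
2. the cover sits fully down and level on the box's rim, let go (z of cover in the frame of box_rim between -0.0105 and -0.006 m and horizontal distance between cover and box_rim below 0.006 m and angle between cover's own z axis and vertical below 0.035 rad and angle between the x axis of cover and the x axis of box_rim, either way round below 0.12 rad and contact force between the fingers and cover below 0.2 N and linear speed of cover below 0.03 m/s), for 0.2 s.
3. the hold-down is slid along to its end stop, its arm over the seated cover, the knob not yet tightened (z of cover in the frame of box_rim between -0.0105 and -0.006 m and horizontal distance between cover and box_rim below 0.006 m and angle between cover's own z axis and vertical below 0.035 rad and angle between the x axis of cover and the x axis of box_rim, either way round below 0.12 rad and value of joint hold_down above 0.058 m and value of joint clamp_knob below 0.7 rad), for 0.1 s.
4. the clamp knob is turned clockwise to its stop (value of joint hold_down above 0.058 m and value of joint clamp_knob above 1.2 rad), for 0.1 s.
At the end, for the whole second after the job is handed in: The cover is let go and at rest on the box rim: fully down (about 2 mm), level (0.035 rad), centred within 6 mm, in line with the box (0.12 rad). The hold-down is within 12 mm of its end stop (above 0.058 m), its arm over the cover; the clamp knob is above 1.2 rad (all of step 2 and all of step 4); the robot touches nothing.
It fails at once if the cover is dropped or thrown: it moves faster than 0.5 m/s with no finger on it (linear speed of cover above 0.5 m/s and contact force between the fingers and cover below 0.01 N).
It fails at once if a bystander (bowl, jar, brush, pot, block or shard) is moved more than 30 mm (distance of any of bowl, jar, brush, pot, block, shard from where it was at the start of the episode above 0.03 m).
It also fails if it takes over 72 s, if anything falls off the work surface, if the arm or the gripper's body presses on something with over 40 N, if the wrist force passes 120 N, or if a joint passes its speed limit or range.

### The arm

A 7-joint arm with a two-finger parallel gripper is mounted at the origin on the work surface. World frame = base frame: x ahead of the robot, y to its left, z up, the work surface at z = 0. Lengths are in m, angles in rad, forces in N, time in s.
With the tool pointing down it reaches from about 0.425 to 0.825 m from the base axis. Payload 3.6 kg.
Tool frame: the origin (TCP) lies on the centre line of the jaws, within the pads' length; the fingertips stand 11 mm ahead of it and the grasp point (between the pads) lies 8 mm behind it; z points along the fingers, y is the line along which they close (so a half turn about z gives the same grasp; the last joint's range is limited). The gripper opens to 85 mm and grips with 20 to 120 N. Pads are 22 mm wide; open, the fingers measure 114 mm over their backs; the gripper's body (76 mm by 85 mm) begins 54 mm behind the grasp point. The pads swing forward as they close: fully open they stand 13 mm farther back than shut.
Start: joints at [1.204, 0.615, -0.013, 1.423, 0.008, 1.103, -0.04], TCP at [0.217, -0.613, 0.242] pointing down, gripper open.
Joint ranges: [-3.12, 3.12], [-0.3, 2.06], [-1.34, 1.32], [0.26, 2.42], [-1.36, 4.5], [0.01, 1.98], [-2.84, 2.84]. Speed limits (rad/s): [2.79, 2.79, 3.14, 3.14, 3.14, 3.14, 3.14].

### API

Orientations are given as a unit quaternion [w, x, y, z].
In Python, from bench import arm, vision, ticket gives the robot as it stands.
- The arm moves only by the tool servo_tool, never from a script. Its argument "commands" is a list of rows, each an object of numbers: "dx", "dy", "dz": the shift along the tool's x, y, z in mm; "rx", "ry", "rz": the turn, a rotation vector about the tool's x, y, z in units of 6 degrees (1.0 is 6 degrees). In form: [{"dx": .., "dy": .., "dz": .., "rx": .., "ry": .., "rz": ..}, ...]. A call has 1 to 20 rows; each row shifts and turns the commanded pose from where the row before left it, along the tool's axes as they then stand; what a row does not reach is not made up. A row lasts 1/8 s, in which the tool goes at most 62.5 mm and 10.7 degrees, less where a joint would pass 70% of its speed; a pose out of reach is approached as far as the arm can. A call is refused whole if a number of a shift passes 62.5 or a number of a turn 1, either way. A call with a gripper value outside its range is refused whole. "fingers" is the opening, from -1 (shut) to 1 (fully open), set as the call begins (left out, the last holds). The fingers move at their own pace and stop on an object; the grip force is fixed at half the most. Time passes only in rows, so rows that do not move let the fingers close. It gives the time, the measured TCP pose, the force, the opening and the grip force at its end, in the units of the state.
- arm.sense(): the state, without advancing time (a new reading comes with each control period).
- vision.snapshot(name): name is "side" or "top"; returns a dict with "frame" (480x640x3 uint8, blue, green, red), "camera_matrix" (3x3 intrinsics, pixels), "k1" (the pictures are not rectified: a ray, as slopes to the right and down, at radius r is drawn at 1 + k1 r^2 times it, then the intrinsics apply), "position" and "attitude" of the camera in the world. Camera axes: x right, y down, z forward; pixel columns grow to the right and rows downward; lengths in m; the calibration is good to about 2 mm. A picture is of the moment at which its call begins. There is no depth.
- ticket.sign_off(): hands the job in; it is judged then, once.
The state is a dict: "t": time; "q": joint angles; "qd": joint speeds; "joint_torque": joint torques, N m; "eef_pos": TCP position; "tool_rot": TCP orientation; "wrist_force": force on the tool from outside, world axes, zero at the start; "moment": the same for the moment, N m; "opening": opening from 0.0 (shut) to 1.0 (fully open); "grasp_force": force on a finger pad.
Only numpy, scipy, OpenCV 4.12 (cv2) and the standard library are available. Lean on these libraries where they do the work, as an engineer would, in place of code of your own. Each camera call takes 0.05 s, during which the arm holds its last target. There are 200 camera calls.

## Working session

There is one attempt and no reset: what is moved stays moved. The work goes in short steps, Python scripts to look and compute and a tool call to move; the robot and the scene stay as the last step left them, time stands still between calls to the robot, and variables do not carry over. Pictures are saved under pics/ and viewed, at most 10 in all, crops included, and the job is handed in when it is done.

Besides the shell and the picture viewer there is one more tool, called after "Request:" by a JSON object that holds its "op" and its "data". servo_tool: Moves the arm, as the interface text tells. Its arguments: {"type":"object","properties":{"commands":{"type":"array","items":{"type":"object","properties":{"dx":{"type":"number"},"dy":{"type":"number"},"dz":{"type":"number"},"rx":{"type":"number"},"ry":{"type":"number"},"rz":{"type":"number"}}}},"fingers":{"type":"number"}},"required":["commands"]}

```bash
mkdir -p pics; ls
cat > h.py <<'E'
import numpy as np, cv2
from scipy.spatial.transform import Rotation as R
from bench import arm, vision, ticket
def rot(a):
    a=np.array(a,float)
    return a if a.shape==(3,3) else R.from_quat(a[[1,2,3,0]]).as_matrix()
def snap(n,f):
    s=vision.snapshot(n); cv2.imwrite('pics/'+f+'.png',s['frame'])
    d={k:np.array(s[k]) for k in ('camera_matrix','k1','position','attitude')}; np.savez('pics/'+f+'.npz',**d); return s
def load(f): return dict(np.load('pics/'+f+'.npz'))
def ray(s,uv):
    K=s['camera_matrix']; D=np.array([float(s['k1']),0,0,0])
    # forward model: x_d = x(1+k1 r^2): same as OpenCV's
    p=cv2.undistortPoints(np.array(uv,float).reshape(1,1,2),K,D,R=None).ravel()
    d=rot(s['attitude'])@np.array([p[0],p[1],1]); return np.array(s['position']),d/np.linalg.norm(d)
def atz(s,uv,z):
    o,d=ray(s,uv); return o+d*(z-o[2])/d[2]
def tri(a,b):
    A=np.zeros((3,3));v=np.zeros(3);rs=[ray(*a),ray(*b)]
    for o,d in rs:
        M=np.eye(3)-np.outer(d,d);A+=M;v+=M@o
    p=np.linalg.solve(A,v); return p,[np.linalg.norm((np.eye(3)-np.outer(d,d))@(p-o)) for o,d in rs]
def proj(s,P):
    Rm=rot(s['attitude']); rv=cv2.Rodrigues(Rm.T)[0]; t=-Rm.T@np.array(s['position'])
    return cv2.projectPoints(np.array(P,float).reshape(-1,3),rv,t,s['camera_matrix'],np.array([float(s['k1']),0,0,0]))[0].reshape(-1,2)
E
python3 - <<'E'
from h import *
for n in('top','side'):
    s=snap(n,n+'0'); print(n,s['camera_matrix'],s['k1'],s['position'],s['attitude'])
st=arm.sense(); print(st)
E
```

```text
pics
top [[495.27090127   0.         320.58019941]
 [  0.         495.27090127 236.83556835]
 [  0.           0.           1.        ]] 0.04548961601843232 [ 0.481522   -0.0223751   1.26490257] [-0.02910485  0.70820346 -0.70512721  0.01990933]
side [[438.2313657    0.         314.03617423]
 [  0.         438.2313657  238.92040122]
 [  0.           0.           1.        ]] -0.11087789554648925 [0.16198115 0.59997816 0.76890069] [ 0.12583375 -0.26585183  0.87797203 -0.37769537]
{'t': 0.1, 'q': array([ 1.20353551,  0.61585519, -0.01262558,  1.42477661,  0.00806732,
        1.10338933, -0.04039015]), 'qd': array([ 1.12030279e-03, -1.79699931e-03,  1.07103114e-04, -2.60447767e-03,
       -6.41407455e-04, -5.27457092e-05,  6.03951757e-04]), 'joint_torque': array([ 1.49430191e-03, -4.70384288e+01,  2.60362811e-01, -1.71572345e+01,
        1.01311173e-02,  5.84911118e-03,  5.60521997e-06]), 'eef_pos': array([ 0.21703059, -0.61198011,  0.24122012]), 'tool_rot': array([-1.17282159e-03,  9.85513853e-01,  1.69590773e-01, -1.99939720e-04]), 'wrist_force': array([-0.1355827 ,  0.22480665,  0.15689979]), 'moment': array([-0.03553038, -0.00960406,  0.05724006]), 'grasp_force': 0.0, 'opening': 0.9958925841067856}
```

View pics/top0.png

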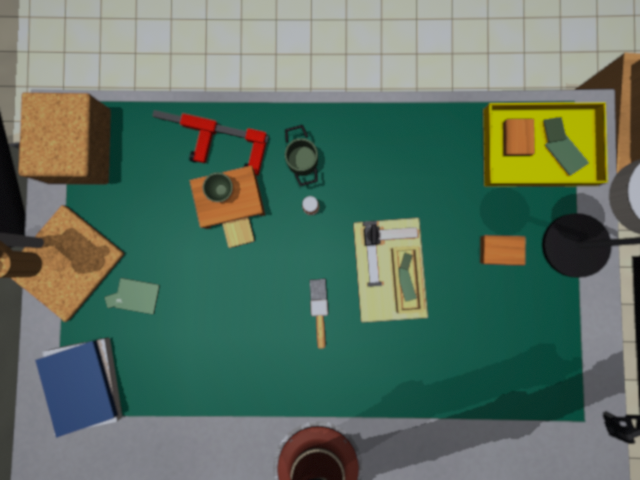

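View pics/side0.png

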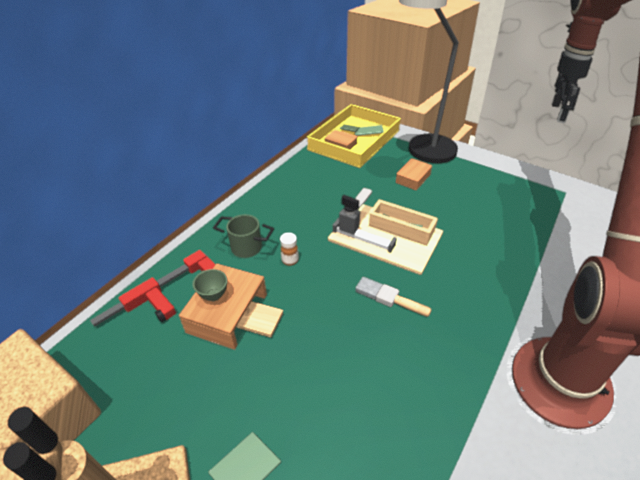

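The top view shows the bridge around (228,197), with the cover's free end at (240,232). The box is at (406,280) and the hold-down at (372,233). The side view shows the same things at (225,305) and (385,228). Next I'll enlarge both areas.

```bash
cat >> h.py <<'E'
def crop(f,x0,y0,w,h,k,out=None):
    im=cv2.imread('pics/'+f+'.png')[y0:y0+h,x0:x0+w]; im=cv2.resize(im,None,fx=k,fy=k,interpolation=cv2.INTER_CUBIC)
    for u in range(-(-x0//10)*10,x0+w,10):
        X=int((u-x0+.5)*k); cv2.line(im,(X,0),(X,8),(255,255,255),1); 
        if u%20==0: cv2.putText(im,str(u),(X-10,20),0,.4,(255,255,255),1)
    for v in range(-(-y0//10)*10,y0+h,10):
        Y=int((v-y0+.5)*k); cv2.line(im,(0,Y),(8,Y),(255,255,255),1)
        if v%20==0: cv2.putText(im,str(v),(10,Y+4),0,.4,(255,255,255),1)
    return im
def side_by(a,b,out):
    H=max(a.shape[0],b.shape[0]); p=lambda i:cv2.copyMakeBorder(i,0,H-i.shape[0],0,0,cv2.BORDER_CONSTANT)
    o=np.hstack([p(a),p(b)]); print(o.shape); cv2.imwrite('pics/'+out+'.png',o)
E
python3 - <<'E'
from h import *
side_by(crop('top0',182,160,88,92,4.5),crop('side0',175,260,114,92,3.5),'c1')
side_by(crop('top0',348,212,84,116,5),crop('side0',325,180,122,95,3),'c2')
E
```

```text
(414, 795, 3)
(580, 786, 3)
```

View pics/c1.png

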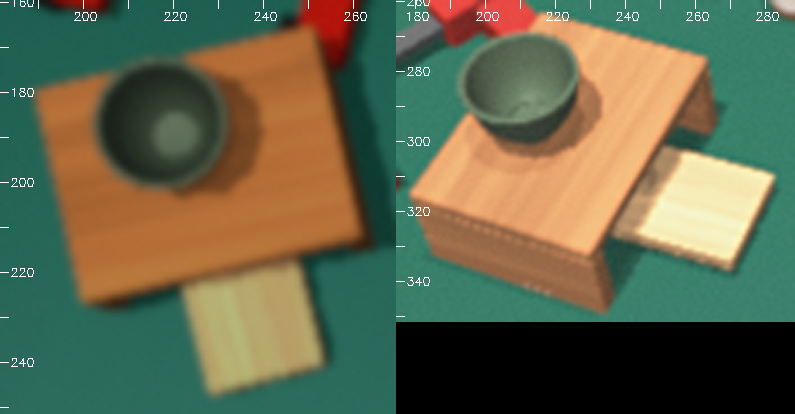

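View pics/c2.png

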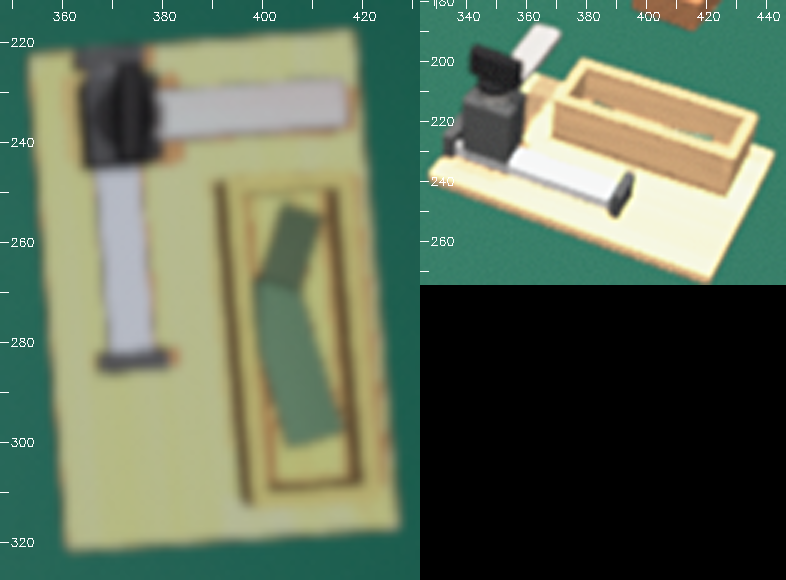

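c1 shows the bridge's top corners, with the cover's free-end corners at about (254,240) and (228,247) in the top view. c2 shows the box rim from (393,247) to (424,310) in the top view, and the knob bar's centre at about (373,233). Next I'll fit the poses from both views.

```bash
cat > fit.py <<'E'
from h import *
from scipy.optimize import least_squares
T,S=load('top0'),load('side0')
t=lambda X,Y,x0,y0,k,off=0:(x0+(X-off)/k-.5,y0+Y/k-.5)
def fit(name,loc,top,side,p0):
    loc=np.array(loc,float); P=lambda p:np.c_[loc[:,:2]@np.array([[np.cos(p[3]),np.sin(p[3])],[-np.sin(p[3]),np.cos(p[3])]])+p[:2],np.full(len(loc),p[2])]
    f=lambda p:np.r_[(proj(T,P(p))-top).ravel(),(proj(S,P(p))-side).ravel()]
    r=least_squares(f,p0); print(name,r.x.round(4),'rms px',np.sqrt(np.mean(r.fun**2)).round(2)); print(r.fun.reshape(2,-1,2).round(1).tolist()); return r.x
a=lambda *c:[t(X,Y,182,160,4.5) for X,Y in c]; b=lambda *c:[t(X,Y,175,260,3.5,396) for X,Y in c]
# bridge: BL, BR, FR, FL
fit('bridge',[(.12,.078),(.12,-.078),(0,-.078),(0,.078)],a((37,92),(316,26),(364,237),(83,302)),b((410,190),(545,15),(708,57),(592,252)),[.55,.25,.062,.2])
# cover free end corners (cover frame)
for n,pt,ps in(('cover R',(327,363),(775,176)),('cover L',(211,395),(731,264))): print(n,tri((T,a(pt)[0]),(S,b(ps)[0])))
fit('cover',[(-.085,-.033),(-.085,.033)],a((327,363),(211,395)),b((775,176),(731,264)),[.55,.25,.02,.2])
c=lambda *c:[t(X,Y,348,212,5) for X,Y in c]; d=lambda *c:[t(X,Y,325,180,3,420) for X,Y in c]
x=fit('box',[(.08,.031),(.08,-.031),(-.08,-.031),(-.08,.031)],c((226,180),(356,174),(385,490),(253,503)),d((553,97),(583,58),(757,117),(730,157)),[.45,-.24,.057,0])
print('knob',tri((T,c((127,105))[0]),(S,d((497,65))[0])))
ca,sa=np.cos(x[3]),np.sin(x[3]); k=x[:2]+np.array([[ca,-sa],[sa,ca]])@[.12,.08]; print('knob pred',k, proj(T,[*k,.126]),proj(S,[*k,.126]),c((127,105)),d((497,65)))
E
python3 fit.py
```

```text
bridge [0.6074 0.2128 0.0578 0.2351] rms px 0.44
[[[-0.1, -0.6], [-0.2, -0.2], [-0.1, -0.0], [0.1, 0.0]], [[0.5, 0.7], [-0.3, -1.1], [0.7, 0.3], [-0.1, 0.2]]]
cover R (array([0.55933557, 0.162481  , 0.01303851]), [np.float64(4.112670851409988e-05), np.float64(4.112670851407422e-05)])
cover L (array([0.54164252, 0.22808498, 0.011969  ]), [np.float64(0.0007038814025382997), np.float64(0.0007038814025381161)])
cover [0.6326 0.2174 0.0126 0.2618] rms px 0.36
[[[-0.4, 0.1], [0.1, -0.4]], [[-0.1, 0.5], [0.4, -0.5]]]
box [ 0.4651 -0.2203  0.0535  0.0716] rms px 0.67
[[[0.4, -1.0], [-0.1, -1.5], [-0.5, 1.4], [0.2, 0.4]], [[-0.0, 0.3], [-0.2, 0.2], [-0.1, -0.5], [0.8, 0.6]]]
knob (array([ 0.57053967, -0.1298396 ,  0.11270638]), [np.float64(0.0017669523069560483), np.float64(0.0017669523069560186)])
knob pred [ 0.57905761 -0.13192091] [[374.69121488 229.04420103]] [[347.01583523 195.11501127]] [(372.9, 232.5)] [(350.1666666666667, 201.16666666666666)]
```

Heights come out consistently about 4 mm low, which I put down to a calibration bias, and the sizes match. I'll act on this and move above the cover's free end.

Request:
{"op": "servo_tool", "data": {"commands": [{"dx": 35.8, "dy": -31.1}, {"dx": 35.8, "dy": -31.1}, {"dx": 35.8, "dy": -31.1}, {"dx": 35.8, "dy": -31.1}, {"dx": 35.8, "dy": -31.1}, {"dx": 35.8, "dy": -31.1}, {"dx": 35.8, "dy": -31.1}, {"dx": 35.8, "dy": -31.1}, {"dx": 35.8, "dy": -31.1}, {"dx": 35.8, "dy": -31.1}, {"dx": 26.5, "dy": -37.5, "dz": 10}, {"dx": 26.5, "dy": -37.5, "dz": 10}, {"dx": 26.5, "dy": -37.5, "dz": 10}, {"dx": 26.5, "dy": -37.5, "dz": 10}, {"dx": 26.5, "dy": -37.5, "dz": 10}, {"dx": 26.5, "dy": -37.5, "dz": 10}, {"dx": 26.5, "dy": -37.5, "dz": 10}, {"dx": 26.5, "dy": -37.5, "dz": 10}, {"dx": 26.5, "dy": -37.5, "dz": 10}, {"rz": 0.74}], "fingers": 1}}

```text
invalid input at $.commands[0]: expected keys dx, dy, dz, rx, ry, rz
```

```bash
cat >> h.py <<'E'
def go(x,y,z,yaw):
    "tool-frame shift (mm) and turn (units) from the present pose to the target"
    s=arm.sense(); M=rot(s['tool_rot']); p=s['eef_pos']
    Rt=np.array([[np.cos(yaw),np.sin(yaw),0],[np.sin(yaw),-np.cos(yaw),0],[0,0,-1]])
    sh=M.T@(np.array([x,y,z])-p)*1e3; rv=R.from_matrix(M.T@Rt).as_rotvec(degrees=True)/6
    print('t',round(s['t'],2),'pos',p.round(4),'yaw',np.arctan2(M[1,0],M[0,0]).round(4),'F',np.round(s['wrist_force'],1),'open',round(s['opening'],3),'grip',round(s['grasp_force'],1)); print('shift',sh.round(1),'turn',rv.round(2))
E
python3 - <<'E'
from h import *
go(.562,.198,.15,.264)
snap('top','top1');snap('side','side1')
side_by(crop('top1',182,130,100,130,4),crop('side1',150,180,160,170,2.5),'c3')
E
```

```text
t 0.1 pos [ 0.217  -0.612   0.2412] yaw 0.3408 F [-0.1  0.2  0.2] open 0.996 grip 0.0
shift [ 595.9 -647.9   92.8] turn [-0.02  0.    0.73]
(520, 800, 3)
```

View pics/c3.png

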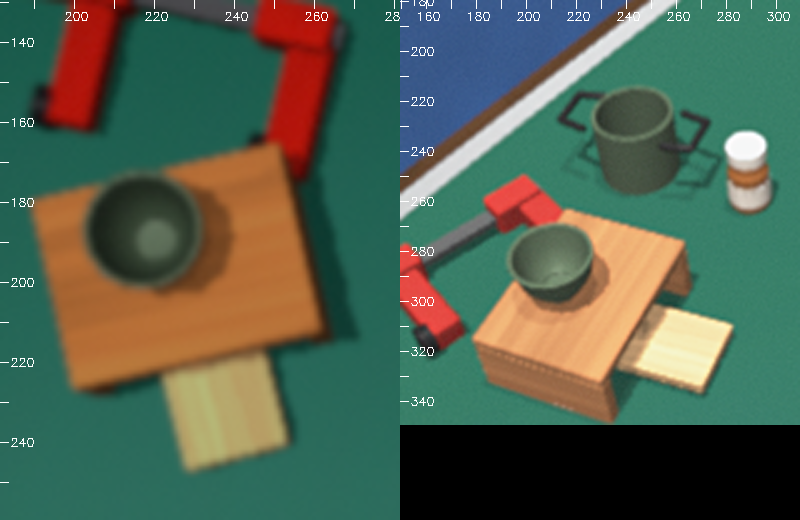

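The move was refused because every row needs all the keys. The picture shows the scene unchanged and the arm out of view. I'll send it again with full rows.

Request:
{"op": "servo_tool", "data": {"commands": [{"dx": 35.8, "dy": -31.1, "dz": 0, "rx": 0, "ry": 0, "rz": 0}, {"dx": 35.8, "dy": -31.1, "dz": 0, "rx": 0, "ry": 0, "rz": 0}, {"dx": 35.8, "dy": -31.1, "dz": 0, "rx": 0, "ry": 0, "rz": 0}, {"dx": 35.8, "dy": -31.1, "dz": 0, "rx": 0, "ry": 0, "rz": 0}, {"dx": 35.8, "dy": -31.1, "dz": 0, "rx": 0, "ry": 0, "rz": 0}, {"dx": 35.8, "dy": -31.1, "dz": 0, "rx": 0, "ry": 0, "rz": 0}, {"dx": 35.8, "dy": -31.1, "dz": 0, "rx": 0, "ry": 0, "rz": 0}, {"dx": 35.8, "dy": -31.1, "dz": 0, "rx": 0, "ry": 0, "rz": 0}, {"dx": 35.8, "dy": -31.1, "dz": 0, "rx": 0, "ry": 0, "rz": 0}, {"dx": 35.8, "dy": -31.1, "dz": 0, "rx": 0, "ry": 0, "rz": 0}, {"dx": 26.5, "dy": -37.5, "dz": 10, "rx": 0, "ry": 0, "rz": 0}, {"dx": 26.5, "dy": -37.5, "dz": 10, "rx": 0, "ry": 0, "rz": 0}, {"dx": 26.5, "dy": -37.5, "dz": 10, "rx": 0, "ry": 0, "rz": 0}, {"dx": 26.5, "dy": -37.5, "dz": 10, "rx": 0, "ry": 0, "rz": 0}, {"dx": 26.5, "dy": -37.5, "dz": 10, "rx": 0, "ry": 0, "rz": 0}, {"dx": 26.5, "dy": -37.5, "dz": 10, "rx": 0, "ry": 0, "rz": 0}, {"dx": 26.5, "dy": -37.5, "dz": 10, "rx": 0, "ry": 0, "rz": 0}, {"dx": 26.5, "dy": -37.5, "dz": 10, "rx": 0, "ry": 0, "rz": 0}, {"dx": 26.5, "dy": -37.5, "dz": 10, "rx": 0, "ry": 0, "rz": 0}, {"dx": 0, "dy": 0, "dz": 0, "rx": 0, "ry": 0, "rz": 0.74}], "fingers": 1}}

```text
t: 2.7
eef_pos: [0.5618, 0.2039, 0.1511]
tool_rot: [-0.002, 0.991, 0.134, -0.001]
wrist_force: [0.2, -1.5, -0.5]
opening: 0.998
grasp_force: 0.0
```

```bash
cat > edge.py <<'E'
from h import *
from scipy.optimize import minimize
def segs(rects):  # rects: list of (hx,hy,z)
    out=[]
    for hx,hy,z,cx in rects:
        c=[(hx+cx,hy),(hx+cx,-hy),(-hx+cx,-hy),(-hx+cx,hy)]
        for i in range(4):
            a,b=np.array(c[i]),np.array(c[(i+1)%4]); w=np.linspace(.06,.94,60)[:,None]; out.append(np.c_[a+(b-a)*w,np.full(60,z)])
    return np.vstack(out)
def field(f):
    g=cv2.imread('pics/'+f+'.png').astype(np.float32); m=0
    for ch in cv2.split(g):
        ch=cv2.GaussianBlur(ch,(0,0),.7); m=m+np.hypot(cv2.Sobel(ch,5,1,0),cv2.Sobel(ch,5,0,1))
    return np.minimum(m,np.percentile(m,97))/np.percentile(m,97)
def fit_edges(fs,L,p0,free=(0,1,3),use=None,step=(.004,.004,.004,.03)):
    F=[(load(f),field(f)) for f in fs]
    def cost(q):
        p=np.array(p0,float); p[list(free)]=q; c,s=np.cos(p[3]),np.sin(p[3]); W=np.c_[L[:,0]*c-L[:,1]*s+p[0],L[:,0]*s+L[:,1]*c+p[1],L[:,2]+p[2]]
        v=0
        for S,m in F:
            uv=proj(S,W).astype(np.float32); v-=cv2.remap(m,uv[:,0][:,None],uv[:,1][:,None],1).mean()
        return v
    q0=np.array(p0)[list(free)]; best=None; rng=np.random.default_rng(0)
    for k in range(12):
        d=rng.normal(size=len(q0))*np.array(step)[list(free)]*(k>0)
        s0=np.vstack([q0+d]+[q0+d+np.eye(len(q0))[i]*np.array(step)[list(free)][i] for i in range(len(q0))])
        r=minimize(cost,q0+d,method='Nelder-Mead',options=dict(initial_simplex=s0,xatol=1e-5,fatol=1e-6))
        if best is None or r.fun<best.fun: best=r
    p=np.array(p0,float);p[list(free)]=best.x; return p.round(4),round(-best.fun,3)
box=segs([(.08,.031,0,0),(.072,.023,0,0)])
if __name__=='__main__':
    for fs in(['top0'],['side0'],['top0','side0']): print(fs,'box',fit_edges(fs,box,[.465,-.22,.057,.0716]))
    print('free z',fit_edges(['top0','side0'],box,[.465,-.22,.055,.0716],(0,1,2,3)))
    br=segs([(.06,.078,0,.06)])
    for fs in(['top0'],['side0']): print(fs,'bridge',fit_edges(fs,br,[.607,.213,.062,.235]))
E
python3 - <<'E'
from h import *
go(.562,.198,.15,.264)
E
python3 edge.py
```

```text
t 2.7 pos [0.5618 0.2039 0.1511] yaw 0.2688 F [ 0.2 -1.5 -0.5] open 0.998 grip 0.0
shift [-1.3  5.7  1.1] turn [-0.04  0.01  0.05]
['top0'] box (array([ 0.4679, -0.2113,  0.057 ,  0.0826]), np.float64(0.69))
['side0'] box (array([ 0.463 , -0.2162,  0.057 ,  0.079 ]), np.float64(0.799))
['top0', 'side0'] box (array([ 0.4622, -0.2125,  0.057 ,  0.0755]), np.float64(1.32))
free z (array([ 0.4612, -0.2112,  0.0612,  0.0787]), np.float64(1.441))
['top0'] bridge (array([0.6066, 0.2126, 0.062 , 0.2429]), np.float64(0.838))
['side0'] bridge (array([0.6053, 0.2162, 0.062 , 0.2409]), np.float64(0.811))
```

Request:
{"op": "servo_tool", "data": {"commands": [{"dx": -1.3, "dy": 5.7, "dz": 20, "rx": 0, "ry": 0, "rz": 0}, {"dx": 0, "dy": 0, "dz": 25, "rx": 0, "ry": 0, "rz": 0}, {"dx": 0, "dy": 0, "dz": 25, "rx": 0, "ry": 0, "rz": 0}, {"dx": 0, "dy": 0, "dz": 20, "rx": 0, "ry": 0, "rz": 0}, {"dx": 0, "dy": 0, "dz": 14, "rx": 0, "ry": 0, "rz": 0}, {"dx": 0, "dy": 0, "dz": 10, "rx": 0, "ry": 0, "rz": 0}, {"dx": 0, "dy": 0, "dz": 8, "rx": 0, "ry": 0, "rz": 0}, {"dx": 0, "dy": 0, "dz": 6, "rx": 0, "ry": 0, "rz": 0}, {"dx": 0, "dy": 0, "dz": 4, "rx": 0, "ry": 0, "rz": 0}, {"dx": 0, "dy": 0, "dz": 2, "rx": 0, "ry": 0, "rz": 0}, {"dx": 0, "dy": 0, "dz": 0, "rx": 0, "ry": 0, "rz": 0}], "fingers": 1}}

```text
t: 4.08
eef_pos: [0.563, 0.1922, 0.0184]
tool_rot: [-0.0, 0.991, 0.131, 0.0]
wrist_force: [-0.5, -1.2, 0.8]
opening: 1.002
grasp_force: 0.0
```

Run:
```python
from h import *
go(.562,.198,.016,.264)
snap('top','top2');snap('side','side2')
side_by(crop('top2',182,160,100,110,4),crop('side2',190,210,115,130,3.4),'c4')
```

```text
t 4.08 pos [0.563  0.1922 0.0184] yaw 0.2634 F [-0.5 -1.2  0.8] open 1.002 grip 0.0
shift [ 0.6 -5.8  2.4] turn [-0.   -0.   -0.01]
(442, 791, 3)
```

View pics/c4.png

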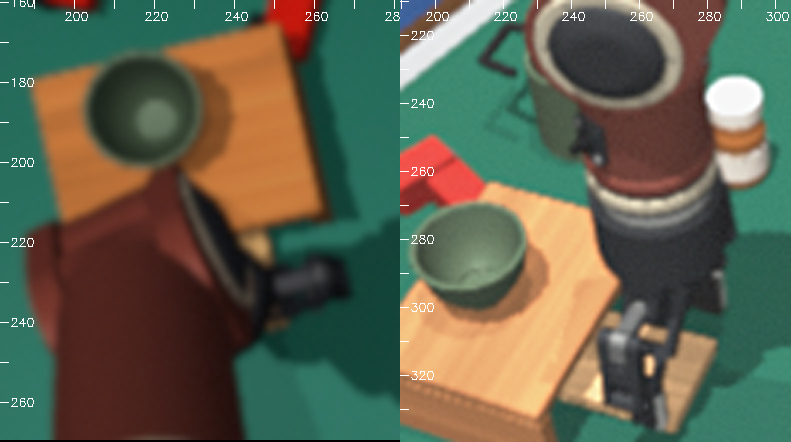

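The fingers straddle the free end: in the side view the +y finger is at about (262,325). I'll re-centre by 5 mm and go lower.

Request:
{"op": "servo_tool", "data": {"commands": [{"dx": 0, "dy": -5, "dz": 2, "rx": 0, "ry": 0, "rz": 0}, {"dx": 0, "dy": 0, "dz": 2, "rx": 0, "ry": 0, "rz": 0}, {"dx": 0, "dy": 0, "dz": 2, "rx": 0, "ry": 0, "rz": 0}, {"dx": 0, "dy": 0, "dz": 0, "rx": 0, "ry": 0, "rz": 0}], "fingers": 1}}

```text
t: 4.68
eef_pos: [0.5615, 0.1968, 0.0121]
tool_rot: [0.0, 0.991, 0.131, -0.0]
wrist_force: [0.1, 0.1, -0.1]
opening: 0.998
grasp_force: 0.0
```

Request:
{"op": "servo_tool", "data": {"commands": [{"dx": 0, "dy": 0, "dz": 1, "rx": 0, "ry": 0, "rz": 0}, {"dx": 0, "dy": 0, "dz": 1, "rx": 0, "ry": 0, "rz": 0}, {"dx": 0, "dy": 0, "dz": 1, "rx": 0, "ry": 0, "rz": 0}, {"dx": 0, "dy": 0, "dz": 0, "rx": 0, "ry": 0, "rz": 0}], "fingers": 1}}

```text
t: 5.18
eef_pos: [0.5616, 0.197, 0.0093]
tool_rot: [-0.0, 0.991, 0.131, -0.0]
wrist_force: [0.3, -0.0, 0.3]
opening: 0.996
grasp_force: 0.0
```

Request:
{"op": "servo_tool", "data": {"commands": [{"dx": 0, "dy": 0, "dz": 0, "rx": 0, "ry": 0, "rz": 0}, {"dx": 0, "dy": 0, "dz": 0, "rx": 0, "ry": 0, "rz": 0}, {"dx": 0, "dy": 0, "dz": 0, "rx": 0, "ry": 0, "rz": 0}, {"dx": 0, "dy": 0, "dz": 0, "rx": 0, "ry": 0, "rz": 0}], "fingers": 0.3}}

```text
t: 5.68
eef_pos: [0.5619, 0.1973, 0.0101]
tool_rot: [-0.0, 0.991, 0.131, 0.0]
wrist_force: [-1.0, 0.1, 4.9]
opening: 0.758
grasp_force: 66.6
```

The grip holds at 64 mm opening, which fits the 66 mm board. Now I'll pull along the tool's −x.

Request:
{"op": "servo_tool", "data": {"commands": [{"dx": -2, "dy": 0, "dz": -1, "rx": 0, "ry": 0, "rz": 0}, {"dx": -5, "dy": 0, "dz": 0, "rx": 0, "ry": 0, "rz": 0}, {"dx": -6, "dy": 0, "dz": 0, "rx": 0, "ry": 0, "rz": 0}, {"dx": -6, "dy": 0, "dz": 0, "rx": 0, "ry": 0, "rz": 0}, {"dx": -6, "dy": 0, "dz": 0, "rx": 0, "ry": 0, "rz": 0}, {"dx": -6, "dy": 0, "dz": 0, "rx": 0, "ry": 0, "rz": 0}, {"dx": -6, "dy": 0, "dz": 0, "rx": 0, "ry": 0, "rz": 0}, {"dx": -6, "dy": 0, "dz": 0, "rx": 0, "ry": 0, "rz": 0}, {"dx": -6, "dy": 0, "dz": 0, "rx": 0, "ry": 0, "rz": 0}, {"dx": -6, "dy": 0, "dz": 0, "rx": 0, "ry": 0, "rz": 0}, {"dx": -6, "dy": 0, "dz": 0, "rx": 0, "ry": 0, "rz": 0}, {"dx": -6, "dy": 0, "dz": 0, "rx": 0, "ry": 0, "rz": 0}, {"dx": -6, "dy": 0, "dz": 0, "rx": 0, "ry": 0, "rz": 0}, {"dx": -3, "dy": 0, "dz": 0, "rx": 0, "ry": 0, "rz": 0}, {"dx": 0, "dy": 0, "dz": 0, "rx": 0, "ry": 0, "rz": 0}, {"dx": 0, "dy": 0, "dz": 0, "rx": 0, "ry": 0, "rz": 0}], "fingers": 0.3}}

```text
t: 7.68
eef_pos: [0.4882, 0.1772, 0.0103]
tool_rot: [-0.0, 0.991, 0.131, -0.0]
wrist_force: [-0.2, 0.5, -0.7]
opening: 0.756
grasp_force: 66.0
```

Request:
{"op": "servo_tool", "data": {"commands": [{"dx": 0, "dy": 0, "dz": 1, "rx": 0, "ry": 0, "rz": 0}, {"dx": 0, "dy": 0, "dz": 0, "rx": 0, "ry": 0, "rz": 0}, {"dx": 0, "dy": 0, "dz": 0, "rx": 0, "ry": 0, "rz": 0}, {"dx": 0, "dy": 0, "dz": 0, "rx": 0, "ry": 0, "rz": 0}], "fingers": 1}}

```text
t: 8.18
eef_pos: [0.4883, 0.1772, 0.0094]
tool_rot: [-0.0, 0.991, 0.131, 0.0]
wrist_force: [-0.0, -0.5, -0.1]
opening: 0.998
grasp_force: 0.0
```

Request:
{"op": "servo_tool", "data": {"commands": [{"dx": 0, "dy": 0, "dz": -10, "rx": 0, "ry": 0, "rz": 0}, {"dx": 0, "dy": 0, "dz": -20, "rx": 0, "ry": 0, "rz": 0}, {"dx": -10, "dy": 0, "dz": -40, "rx": 0, "ry": 0, "rz": 0}, {"dx": -10, "dy": 0, "dz": -50, "rx": 0, "ry": 0, "rz": 0}, {"dx": 20, "dy": 50, "dz": -50, "rx": 0, "ry": 0, "rz": 0}, {"dx": 20, "dy": 55, "dz": 0, "rx": 0, "ry": 0, "rz": 0}, {"dx": 20, "dy": 55, "dz": 0, "rx": 0, "ry": 0, "rz": 0}, {"dx": 0, "dy": 55, "dz": 0, "rx": 0, "ry": 0, "rz": 0}, {"dx": 0, "dy": 30, "dz": 0, "rx": 0, "ry": 0, "rz": 0}, {"dx": 0, "dy": 0, "dz": 0, "rx": 0, "ry": 0, "rz": 0}], "fingers": 1}}

```text
t: 9.43
eef_pos: [0.5858, -0.0467, 0.1723]
tool_rot: [0.001, 0.992, 0.128, 0.0]
wrist_force: [-0.6, 0.4, 1.0]
opening: 0.998
grasp_force: 0.0
```

Run:
```python
from h import *
go(.562,.198,.016,.264)
snap('top','top3');snap('side','side3')
side_by(crop('top3',182,160,100,130,4),crop('side3',190,210,140,170,2.8),'c5')
```

```text
t 9.43 pos [ 0.5858 -0.0467  0.1723] yaw 0.2567 F [-0.6  0.4  1. ] open 0.998 grip 0.0
shift [  39.1 -243.1  155.7] turn [ 0.02  0.   -0.07]
(520, 792, 3)
```

View pics/c5.png

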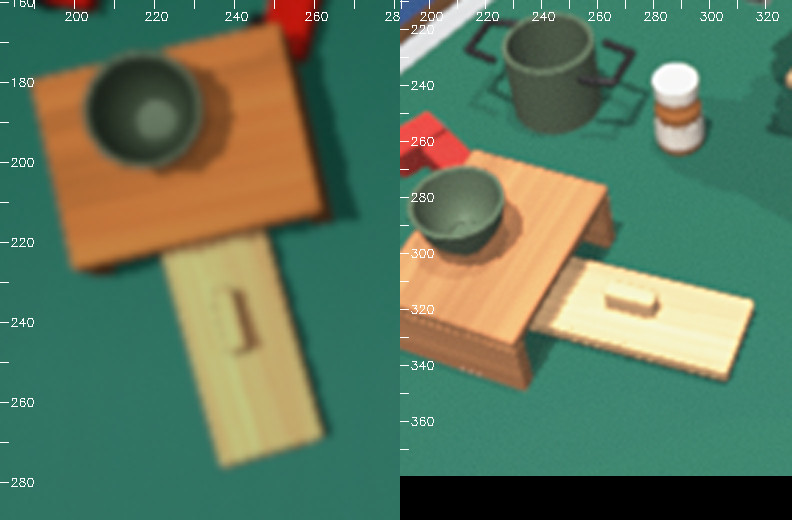

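The cover lies flat and clear of the bridge, with its handle at about (236,240) in the top view and (270,316) in the side view. Next I'll measure the handle and work out the move.

Run:
```python
import fit
from fit import *
from h import *
from edge import *
T,S=fit.T,fit.S=load('top3'),load('side3')
a=lambda *c:[t(X,Y,182,160,4) for X,Y in c]; b=lambda *c:[t(X,Y,190,210,2.8,400) for X,Y in c]
fit.fit('cover',[(-.085,-.033),(-.085,.033)],a((325,434),(220,467)),b((753,300),(728,380)),[.558,.197,.02,.26])
# board edges visible, handle top
L=segs([(.085,.033,.020,0)]); L=L[(L[:,0]<.03)]; H=segs([(.02,.007,.042,0)])
L=np.vstack([L,H])
for fs in(['top3'],['side3'],['top3','side3']): print(fs,fit_edges(fs,L,[.558,.197,0,.262]))
go(.5587,.1962,.10,.262)
```

```text
bridge [0.6074 0.2128 0.0578 0.2351] rms px 0.44
[[[-0.1, -0.6], [-0.2, -0.2], [-0.1, -0.0], [0.1, 0.0]], [[0.5, 0.7], [-0.3, -1.1], [0.7, 0.3], [-0.1, 0.2]]]
cover R (array([0.55933557, 0.162481  , 0.01303851]), [np.float64(4.112670851409988e-05), np.float64(4.112670851407422e-05)])
cover L (array([0.54164252, 0.22808498, 0.011969  ]), [np.float64(0.0007038814025382997), np.float64(0.0007038814025381161)])
cover [0.6326 0.2174 0.0126 0.2618] rms px 0.36
[[[-0.4, 0.1], [0.1, -0.4]], [[-0.1, 0.5], [0.4, -0.5]]]
box [ 0.4651 -0.2203  0.0535  0.0716] rms px 0.67
[[[0.4, -1.0], [-0.1, -1.5], [-0.5, 1.4], [0.2, 0.4]], [[-0.0, 0.3], [-0.2, 0.2], [-0.1, -0.5], [0.8, 0.6]]]
knob (array([ 0.57053967, -0.1298396 ,  0.11270638]), [np.float64(0.0017669523069560483), np.float64(0.0017669523069560186)])
knob pred [ 0.57905761 -0.13192091] [[374.69121488 229.04420103]] [[347.01583523 195.11501127]] [(372.9, 232.5)] [(350.1666666666667, 201.16666666666666)]Traceback (most recent call last):
  File "<stdin>", line 7, in <module>
AttributeError: 'function' object has no attribute 'fit'
```

Run:
```python
from edge import *
L=segs([(.085,.033,.020,0)]); L=L[(L[:,0]<.03)]; H=segs([(.02,.007,.042,0)])
L=np.vstack([L,H])
for fs in(['top3'],['side3'],['top3','side3']): print(fs,fit_edges(fs,L,[.558,.197,0,.262]))
print(fit_edges(['top3','side3'],L,[.558,.197,0,.262],(0,1,2,3)))
go(.5587,.1962,.10,.262)
```

```text
['top3'] (array([0.5582, 0.1876, 0.    , 0.1471]), np.float64(0.659))
['side3'] (array([0.5555, 0.2011, 0.    , 0.3016]), np.float64(0.648))
['top3', 'side3'] (array([0.5572, 0.1992, 0.    , 0.2972]), np.float64(1.139))
(array([ 0.5579,  0.1976, -0.0059,  0.3008]), np.float64(1.279))
t 9.53 pos [ 0.5854 -0.0415  0.1722] yaw 0.2638 F [0.2 1.  0. ] open 1.001 grip 0.0
shift [  36.1 -236.3   72.5] turn [-0.01 -0.    0.02]
```

Request:
{"op": "servo_tool", "data": {"commands": [{"dx": 6, "dy": -39.4, "dz": 0, "rx": 0, "ry": 0, "rz": 0}, {"dx": 6, "dy": -39.4, "dz": 0, "rx": 0, "ry": 0, "rz": 0}, {"dx": 6, "dy": -39.4, "dz": 0, "rx": 0, "ry": 0, "rz": 0}, {"dx": 6, "dy": -39.4, "dz": 0, "rx": 0, "ry": 0, "rz": 0}, {"dx": 6, "dy": -39.4, "dz": 5, "rx": 0, "ry": 0, "rz": 0}, {"dx": 6, "dy": -39.3, "dz": 10, "rx": 0, "ry": 0, "rz": 0}, {"dx": 0, "dy": 0, "dz": 20, "rx": 0, "ry": 0, "rz": 0}, {"dx": 0, "dy": 0, "dz": 25, "rx": 0, "ry": 0, "rz": 0}, {"dx": 0, "dy": 0, "dz": 25, "rx": 0, "ry": 0, "rz": 0}, {"dx": 0, "dy": 0, "dz": 20, "rx": 0, "ry": 0, "rz": 0}, {"dx": 0, "dy": 0, "dz": 10, "rx": 0, "ry": 0, "rz": 0}, {"dx": 0, "dy": 0, "dz": 7, "rx": 0, "ry": 0, "rz": 0}, {"dx": 0, "dy": 0, "dz": 0, "rx": 0, "ry": 0, "rz": 0}, {"dx": 0, "dy": 0, "dz": 0, "rx": 0, "ry": 0, "rz": 0}], "fingers": 0.1}}

```text
t: 11.28
eef_pos: [0.5595, 0.1953, 0.0506]
tool_rot: [-0.0, 0.991, 0.131, 0.001]
wrist_force: [0.3, 0.1, 0.2]
opening: 0.546
grasp_force: 0.0
```

Request:
{"op": "servo_tool", "data": {"commands": [{"dx": 0, "dy": 0, "dz": 5, "rx": 0, "ry": 0, "rz": 0}, {"dx": 0, "dy": 0, "dz": 5, "rx": 0, "ry": 0, "rz": 0}, {"dx": 0, "dy": 0, "dz": 3, "rx": 0, "ry": 0, "rz": 0}, {"dx": 0, "dy": 0, "dz": 0, "rx": 0, "ry": 0, "rz": 0}, {"dx": 0, "dy": 0, "dz": 0, "rx": 0, "ry": 0, "rz": 0}], "fingers": 0.1}}

```text
t: 11.9
eef_pos: [0.5591, 0.195, 0.0369]
tool_rot: [-0.0, 0.991, 0.131, 0.0]
wrist_force: [-0.1, 0.4, -0.3]
opening: 0.545
grasp_force: 0.0
```

Request:
{"op": "servo_tool", "data": {"commands": [{"dx": 0, "dy": 0, "dz": 0, "rx": 0, "ry": 0, "rz": 0}, {"dx": 0, "dy": 0, "dz": 0, "rx": 0, "ry": 0, "rz": 0}, {"dx": 0, "dy": 0, "dz": 0, "rx": 0, "ry": 0, "rz": 0}, {"dx": 0, "dy": 0, "dz": 0, "rx": 0, "ry": 0, "rz": 0}, {"dx": 0, "dy": 0, "dz": 0, "rx": 0, "ry": 0, "rz": 0}], "fingers": -1}}

```text
t: 12.52
eef_pos: [0.5592, 0.1954, 0.0372]
tool_rot: [-0.0, 0.991, 0.131, 0.0]
wrist_force: [0.1, 0.9, 3.1]
opening: 0.145
grasp_force: 61.0
```

Request:
{"op": "servo_tool", "data": {"commands": [{"dx": 0, "dy": 0, "dz": -2, "rx": 0, "ry": 0, "rz": 0}, {"dx": 0, "dy": 0, "dz": -3, "rx": 0, "ry": 0, "rz": 0}, {"dx": -5, "dy": 0, "dz": 0, "rx": 0, "ry": 0, "rz": 0}, {"dx": -10, "dy": 0, "dz": 0, "rx": 0, "ry": 0, "rz": 0}, {"dx": -10, "dy": 0, "dz": 0, "rx": 0, "ry": 0, "rz": 0}, {"dx": -10, "dy": 0, "dz": 0, "rx": 0, "ry": 0, "rz": 0}, {"dx": -10, "dy": 0, "dz": 0, "rx": 0, "ry": 0, "rz": 0}, {"dx": -10, "dy": 0, "dz": 0, "rx": 0, "ry": 0, "rz": 0}, {"dx": 0, "dy": 0, "dz": -10, "rx": 0, "ry": 0, "rz": 0}, {"dx": 0, "dy": 0, "dz": -20, "rx": 0, "ry": 0, "rz": 0}, {"dx": 0, "dy": 0, "dz": -30, "rx": 0, "ry": 0, "rz": 0}, {"dx": 0, "dy": 0, "dz": -30, "rx": 0, "ry": 0, "rz": 0}, {"dx": 0, "dy": 0, "dz": -30, "rx": 0, "ry": 0, "rz": 0}, {"dx": 0, "dy": 0, "dz": -20, "rx": 0, "ry": 0, "rz": 0}, {"dx": 0, "dy": 0, "dz": 0, "rx": 0, "ry": 0, "rz": 0}], "fingers": -1}}

```text
t: 14.4
eef_pos: [0.5074, 0.1812, 0.1841]
tool_rot: [-0.001, 0.991, 0.131, 0.003]
wrist_force: [-0.6, 1.2, -1.6]
opening: 0.15
grasp_force: 60.4
```

Request:
{"op": "servo_tool", "data": {"commands": [{"dx": -7, "dy": 18, "dz": 0, "rx": 0, "ry": 0, "rz": 0}, {"dx": -14, "dy": 36, "dz": 0, "rx": 0, "ry": 0, "rz": 0}, {"dx": -14, "dy": 36, "dz": 0, "rx": 0, "ry": 0, "rz": 0}, {"dx": -14, "dy": 36, "dz": 0, "rx": 0, "ry": 0, "rz": 0}, {"dx": -14, "dy": 36, "dz": 0, "rx": 0, "ry": 0, "rz": 0}, {"dx": -14, "dy": 36, "dz": 0, "rx": 0, "ry": 0, "rz": 0}, {"dx": -14, "dy": 36, "dz": 0, "rx": 0, "ry": 0, "rz": 0}, {"dx": -14, "dy": 36, "dz": 0, "rx": 0, "ry": 0, "rz": 0}, {"dx": -14, "dy": 36, "dz": 0, "rx": 0, "ry": 0, "rz": 0}, {"dx": -14, "dy": 36, "dz": 0, "rx": 0, "ry": 0, "rz": 0}, {"dx": -10, "dy": 32, "dz": 0, "rx": 0, "ry": 0, "rz": 0}, {"dx": 0, "dy": 0, "dz": 10, "rx": 0, "ry": 0, "rz": 0.6}, {"dx": 0, "dy": 0, "dz": 10, "rx": 0, "ry": 0, "rz": 0.6}, {"dx": 0, "dy": 0, "dz": 10, "rx": 0, "ry": 0, "rz": 0.6}, {"dx": 0, "dy": 0, "dz": 0, "rx": 0, "ry": 0, "rz": 0}, {"dx": 0, "dy": 0, "dz": 0, "rx": 0, "ry": 0, "rz": 0}, {"dx": 0, "dy": 0, "dz": 0, "rx": 0, "ry": 0, "rz": 0}], "fingers": -1}}

```text
t: 16.52
eef_pos: [0.4651, -0.2179, 0.1521]
tool_rot: [0.0, 0.999, 0.038, 0.0]
wrist_force: [0.1, -0.0, -1.4]
opening: 0.144
grasp_force: 60.5
```

Run:
```python
from h import *
go(.464,-.217,.15,.075)
snap('top','top4');snap('side','side4')
side_by(crop('top4',345,215,90,120,4.4),crop('side4',325,150,125,135,3.2),'c6')
```

```text
t 16.52 pos [ 0.4651 -0.2179  0.1521] yaw 0.0751 F [ 0.1 -0.  -1.4] open 0.144 grip 60.5
shift [-1.1 -1.   2.1] turn [ 0. -0.  0.]
(528, 796, 3)
```

View pics/c6.png

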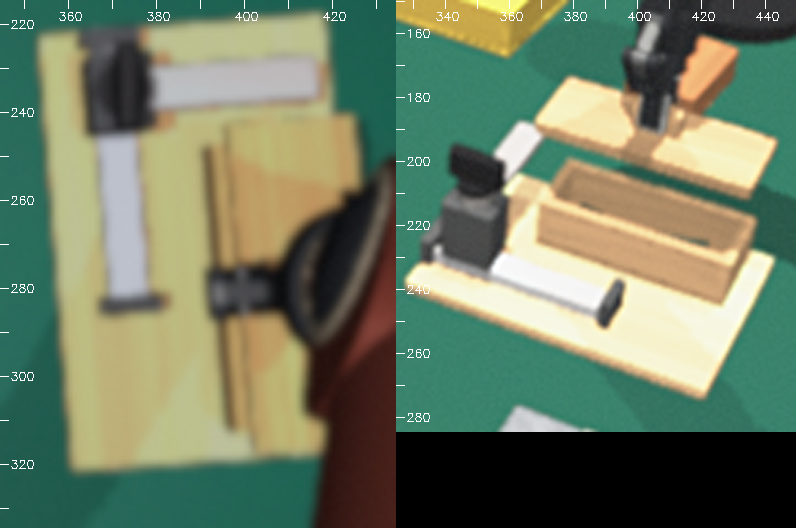

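The cover hangs level above the box: its top corners are at about (395,243), (425,240) and (402,318) in the top view, and (369,187) to (443,193) in the side view. Next I'll refine the cover and box edges sub-pixel and compare them in the same cameras.

```bash
cat > icp.py <<'E'
from h import *
from scipy.optimize import least_squares
from scipy.ndimage import map_coordinates
def W(p,L):
    c,s=np.cos(p[3]),np.sin(p[3]); return np.c_[L[:,0]*c-L[:,1]*s+p[0],L[:,0]*s+L[:,1]*c+p[1],np.full(len(L),p[2])]
def seg(a,b,n=25): w=np.linspace(.08,.92,n)[:,None]; a=np.array(a,float);b=np.array(b,float); return a+(b-a)*w
def rect(hx,hy,keep='ABCD'):
    c=dict(A=((hx,hy),(hx,-hy)),B=((hx,-hy),(-hx,-hy)),C=((-hx,-hy),(-hx,hy)),D=((-hx,hy),(hx,hy))) # +x,-y,-x,+y ends
    return [seg(*c[k]) for k in keep]
def icp(views,p,free=(0,1,2,3),r=2.0,iters=12,verbose=1):
    free=list(free); p=np.array(p,float)
    G={}
    for f,_ in views:
        g=cv2.imread('pics/'+f+'.png').astype(np.float32); G[f]=(load(f),sum(np.hypot(cv2.Sobel(cv2.GaussianBlur(c,(0,0),.6),5,1,0),cv2.Sobel(cv2.GaussianBlur(c,(0,0),.6),5,0,1)) for c in cv2.split(g)))
    for it in range(iters):
        obs=[]; rr=r if it>3 else r*1.4
        for f,segs in views:
            S,m=G[f]
            for L in segs:
                uv=proj(S,W(p,L)); n=uv[-1]-uv[0]; n=np.array([-n[1],n[0]])/np.hypot(*n)
                k=np.arange(-rr,rr+.01,.1); q=uv[:,None]+k[None,:,None]*n
                v=map_coordinates(m,[q[...,1],q[...,0]],order=1); v=v-v.min(1,keepdims=True)
                w=v**4+1e-9; d=(w*k).sum(1)/w.sum(1); ok=v.max(1)>40
                obs.append((S,L,n,uv,d,ok))
        def res(x):
            y=p.copy(); y[free]=x
            return np.concatenate([(((proj(S,W(y,L))-uv)@n-d)*ok) for S,L,n,uv,d,ok in obs])
        s=least_squares(res,p[free],loss='soft_l1',f_scale=.3); p[free]=s.x
    if verbose: print(p.round(4),'edge rms px',[round(float(np.sqrt(np.mean((x)**2))),2) for x in np.split(res(p[free]),len(obs))])
    return p
if __name__=='__main__':
    O=rect(.08,.031); I=rect(.072,.023)
    for fr in((0,1,2,3),(0,1,3)):
        for p in([.465,-.220,.0535 if len(fr)==4 else .057,.0716],[.464,-.216,.0535 if len(fr)==4 else .057,.0716]):
            print('box',fr); icp([('top0',O),('side0',O+rect(.072,.023,'BC'))],p,fr)
    for fr in((0,1,2,3),(0,1,3)):
        z=.131 if len(fr)==4 else .135; print('cover',fr)
        icp([('top4',[rect(.085,.033,'A')[0],seg((.085,.033),(.01,.033)),seg((-.085,.033),(-.03,.033)),seg((-.085,.033),(-.085,0))]),('side4',[*rect(.085,.033,'AC'),rect(.085,.033,'D')[0][:,:],seg((.085,-.033),(.03,-.033)),seg((-.085,-.033),(-.05,-.033))])],[.4651,-.2179,z,.0751],fr)
E
python3 icp.py
```

```text
box (0, 1, 2, 3)
[ 0.4566 -0.2097  0.0715  0.0748] edge rms px [0.74, 0.33, 1.57, 0.48, 0.7, 1.63, 0.73, 0.5, 0.1, 0.77]
box (0, 1, 2, 3)
[ 0.4504 -0.2108  0.0705  0.0841] edge rms px [1.31, 0.47, 0.11, 0.41, 0.93, 1.57, 1.51, 0.64, 0.1, 0.29]
box (0, 1, 3)
[ 0.4647 -0.2253  0.057   0.0736] edge rms px [1.15, 0.32, 1.55, 1.47, 0.65, 1.49, 0.87, 0.42, 0.33, 0.45]
box (0, 1, 3)
[ 0.4637 -0.2129  0.057   0.0772] edge rms px [1.06, 0.64, 1.49, 0.3, 0.76, 1.29, 0.84, 0.49, 0.39, 0.51]
cover (0, 1, 2, 3)
[ 0.4617 -0.2037  0.1433  0.0779] edge rms px [1.02, 0.33, 0.63, 0.49, 0.42, 0.29, 0.43, 0.4, 0.39]
cover (0, 1, 3)
[ 0.4641 -0.2092  0.135   0.1384] edge rms px [1.43, 0.93, 0.83, 0.54, 0.63, 0.42, 1.07, 1.71, 0.79]
```

```bash
cat > rel.py <<'E'
from h import *
from scipy.optimize import least_squares
t=lambda X,Y,x0,y0,k,off=0:(x0+(X-off)/k-.5,y0+Y/k-.5)
def pf(name,S,loc,px,p0,z,fy=None):
    loc=np.array(loc,float)
    def P(p):
        y=p[2] if fy is None else fy; c,s=np.cos(y),np.sin(y); return np.c_[loc[:,0]*c-loc[:,1]*s+p[0],loc[:,0]*s+loc[:,1]*c+p[1],np.full(len(loc),z)]
    r=least_squares(lambda p:(proj(S,P(p))-px).ravel(),p0); print(name,r.x.round(4),(r.fun.reshape(-1,2)).round(1).tolist()); return r.x
E
python3 - <<'E'
from rel import *
T,S=load('top0'),load('side0')
h=lambda X,Y:[(X,Y),(X,-Y),(-X,-Y),(-X,Y)]
a=lambda *c:[t(X,Y,345,215,4.4) for X,Y in c]; b=lambda *c:[t(X,Y,325,150,3.2,396) for X,Y in c]
c=lambda *c:[t(X,Y,348,212,5) for X,Y in c]; d=lambda *c:[t(X,Y,325,180,3,420) for X,Y in c]
B=h(.085,.033); 
for y in(None,.075):
  pf('cover top',T,[B[0],B[1],B[3]],a((224,125),(355,113),(252,457)),[.465,-.218,.075],.135,y)
  pf('cover side',S,B,b((536,122),(571,77),(777,140),(750,188)),[.465,-.218,.075],.135,y)
  O=h(.08,.031)
  pf('box top',T,O,c((226,180),(356,174),(385,490),(253,503)),[.465,-.218,.075],.057,y)
  pf('box side c2',S,O,d((553,97),(583,58),(757,117),(730,157)),[.465,-.218,.075],.057,y)
  pf('box side c6',S,O,b((539,206),(569,158),(755,218),(725,266)),[.465,-.218,.075],.057,y)
E
```

```text
cover top [ 0.4648 -0.218   0.0755] [[0.3, -0.1], [-0.4, 0.5], [0.2, -0.4]]
cover side [ 0.4647 -0.2154  0.0749] [[-0.4, -0.4], [-0.4, -0.0], [0.5, 0.0], [0.2, 0.3]]
box top [ 0.4647 -0.2197  0.0782] [[0.2, -0.8], [-0.3, -1.5], [-0.2, 1.5], [0.4, 0.7]]
box side c2 [ 0.4643 -0.2167  0.0564] [[-0.3, -0.2], [-0.1, -0.3], [-0.1, -0.4], [0.4, 0.7]]
box side c6 [ 0.4637 -0.2147  0.0759] [[-0.9, -1.4], [-0.4, 0.4], [-0.1, 0.6], [1.3, 0.2]]
cover top [ 0.4648 -0.218   0.075 ] [[0.3, -0.1], [-0.4, 0.5], [0.1, -0.4]]
cover side [ 0.4647 -0.2154  0.075 ] [[-0.4, -0.4], [-0.4, -0.0], [0.5, -0.0], [0.2, 0.3]]
box top [ 0.4647 -0.2197  0.075 ] [[0.3, -0.9], [-0.2, -1.5], [-0.3, 1.6], [0.3, 0.7]]
box side c2 [ 0.4642 -0.2167  0.075 ] [[-0.3, 0.2], [-0.5, -0.0], [-0.1, -0.8], [0.8, 0.5]]
box side c6 [ 0.4637 -0.2147  0.075 ] [[-0.9, -1.4], [-0.4, 0.4], [-0.0, 0.6], [1.2, 0.2]]
```

In both views the cover and box agree to about 1 mm in x and y and in yaw. I'll lower it.

Request:
{"op": "servo_tool", "data": {"commands": [{"dx": -0.5, "dy": 1, "dz": 10, "rx": 0, "ry": 0, "rz": 0}, {"dx": 0, "dy": 0, "dz": 12, "rx": 0, "ry": 0, "rz": 0}, {"dx": 0, "dy": 0, "dz": 12, "rx": 0, "ry": 0, "rz": 0}, {"dx": 0, "dy": 0, "dz": 10, "rx": 0, "ry": 0, "rz": 0}, {"dx": 0, "dy": 0, "dz": 6, "rx": 0, "ry": 0, "rz": 0}, {"dx": 0, "dy": 0, "dz": 3, "rx": 0, "ry": 0, "rz": 0}, {"dx": 0, "dy": 0, "dz": 2, "rx": 0, "ry": 0, "rz": 0}, {"dx": 0, "dy": 0, "dz": 2, "rx": 0, "ry": 0, "rz": 0}, {"dx": 0, "dy": 0, "dz": 2, "rx": 0, "ry": 0, "rz": 0}, {"dx": 0, "dy": 0, "dz": 2, "rx": 0, "ry": 0, "rz": 0}, {"dx": 0, "dy": 0, "dz": 0, "rx": 0, "ry": 0, "rz": 0}], "fingers": -1}}

```text
t: 18.0
eef_pos: [0.4647, -0.2186, 0.0907]
tool_rot: [-0.0, 0.999, 0.037, -0.0]
wrist_force: [-0.2, -0.3, -1.1]
opening: 0.143
grasp_force: 60.4
```

Request:
{"op": "servo_tool", "data": {"commands": [{"dx": 0, "dy": 0, "dz": 1, "rx": 0, "ry": 0, "rz": 0}, {"dx": 0, "dy": 0, "dz": 1, "rx": 0, "ry": 0, "rz": 0}, {"dx": 0, "dy": 0, "dz": 0, "rx": 0, "ry": 0, "rz": 0}], "fingers": -1}}

```text
t: 18.38
eef_pos: [0.4648, -0.2186, 0.0888]
tool_rot: [-0.0, 0.999, 0.037, -0.0]
wrist_force: [0.2, 0.3, -1.3]
opening: 0.145
grasp_force: 60.4
```

Request:
{"op": "servo_tool", "data": {"commands": [{"dx": 0, "dy": 0, "dz": 1, "rx": 0, "ry": 0, "rz": 0}, {"dx": 0, "dy": 0, "dz": 1, "rx": 0, "ry": 0, "rz": 0}, {"dx": 0, "dy": 0, "dz": 0.6, "rx": 0, "ry": 0, "rz": 0}, {"dx": 0, "dy": 0, "dz": 0, "rx": 0, "ry": 0, "rz": 0}], "fingers": -1}}

```text
t: 18.88
eef_pos: [0.4647, -0.2186, 0.0863]
tool_rot: [-0.0, 0.999, 0.037, -0.0]
wrist_force: [-0.6, -0.3, -0.7]
opening: 0.146
grasp_force: 60.5
```

Request:
{"op": "servo_tool", "data": {"commands": [{"dx": 0, "dy": 0, "dz": 0.7, "rx": 0, "ry": 0, "rz": 0}, {"dx": 0, "dy": 0, "dz": 0, "rx": 0, "ry": 0, "rz": 0}], "fingers": -1}}

```text
t: 19.12
eef_pos: [0.4648, -0.2186, 0.0861]
tool_rot: [-0.0, 0.999, 0.037, 0.0]
wrist_force: [-1.8, 1.0, 4.4]
opening: 0.144
grasp_force: 61.1
```

Request:
{"op": "servo_tool", "data": {"commands": [{"dx": 0, "dy": 0, "dz": 0, "rx": 0, "ry": 0, "rz": 0}, {"dx": 0, "dy": 0, "dz": 0, "rx": 0, "ry": 0, "rz": 0}, {"dx": 0, "dy": 0, "dz": 0, "rx": 0, "ry": 0, "rz": 0}, {"dx": 0, "dy": 0, "dz": 0, "rx": 0, "ry": 0, "rz": 0}], "fingers": 0}}

```text
t: 19.62
eef_pos: [0.4648, -0.2186, 0.0854]
tool_rot: [-0.0, 0.999, 0.037, -0.0]
wrist_force: [0.3, -0.2, 0.0]
opening: 0.502
grasp_force: 0.0
```

Request:
{"op": "servo_tool", "data": {"commands": [{"dx": 0, "dy": 0, "dz": -10, "rx": 0, "ry": 0, "rz": 0}, {"dx": 0, "dy": 0, "dz": -20, "rx": 0, "ry": 0, "rz": 0}, {"dx": 0, "dy": 0, "dz": -40, "rx": 0, "ry": 0, "rz": 0}, {"dx": 0, "dy": 0, "dz": -50, "rx": 0, "ry": 0, "rz": 0}, {"dx": 0, "dy": -20, "dz": -30, "rx": 0, "ry": 0, "rz": 0}, {"dx": 0, "dy": -50, "dz": 0, "rx": 0, "ry": 0, "rz": 0}, {"dx": 0, "dy": -50, "dz": 0, "rx": 0, "ry": 0, "rz": 0}, {"dx": 0, "dy": -50, "dz": 0, "rx": 0, "ry": 0, "rz": 0}, {"dx": 0, "dy": -50, "dz": 0, "rx": 0, "ry": 0, "rz": 0}, {"dx": 0, "dy": -30, "dz": 0, "rx": 0, "ry": 0, "rz": 0}, {"dx": 0, "dy": 0, "dz": 0, "rx": 0, "ry": 0, "rz": 0}, {"dx": 0, "dy": 0, "dz": 0, "rx": 0, "ry": 0, "rz": 0}], "fingers": 0}}

```text
t: 21.12
eef_pos: [0.4462, 0.0296, 0.2359]
tool_rot: [0.0, 0.999, 0.037, 0.0]
wrist_force: [-1.0, -0.3, -0.5]
opening: 0.497
grasp_force: 0.0
```

Run:
```python
from h import *
go(.57,-.13,.15,.075)
snap('top','top5');snap('side','side5')
side_by(crop('top5',348,212,84,116,5),crop('side5',325,175,122,110,3.1),'c7')
```

```text
t 21.12 pos [0.4462 0.0296 0.2359] yaw 0.0736 F [-1.  -0.3 -0.5] open 0.497 grip 0.0
shift [111.7 168.2  86.1] turn [ 0.01 -0.01 -0.01]
(580, 798, 3)
```

View pics/c7.png

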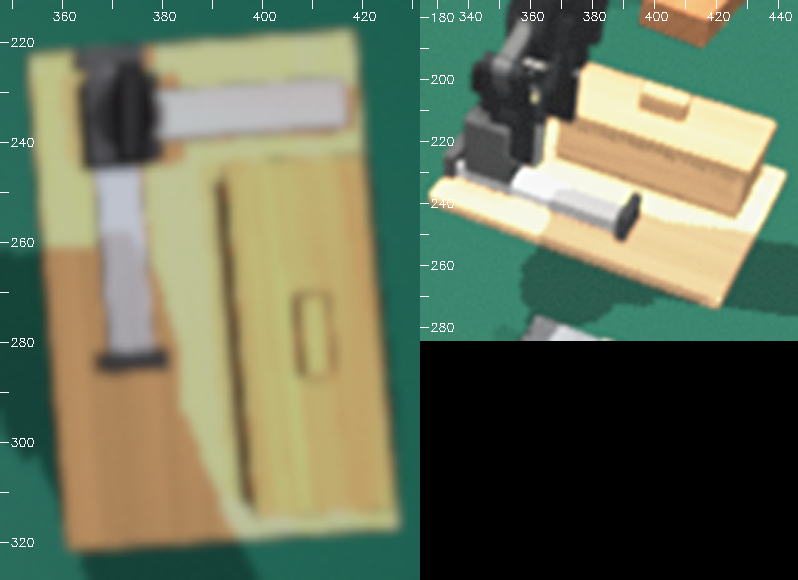

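The cover sits fully down and level, with the rim line even along it and the handle at (410,278) in the top view. The knob bar is at about (373,233). Next I'll work out the grip point on the knob.

Run:
```python
from rel import *
T,S=load('top5'),load('side5')
for X,Y,z in((127,105,.126),(121,119,.084),(125,115,.084)): print('top',atz(T,t(X,Y,348,212,5),z).round(4))
S0=load('side0')
print('side bar top',atz(S0,t(497,58,325,180,3,420),.126).round(4), 'bar mid', atz(S0,t(497,70,325,180,3,420),.113).round(4))
print('tri',tri((T,t(127,105,348,212,5)),(S0,t(497,58,325,180,3,420))))
go(.571,-.130,.16,.075); print('q',arm.sense()['q'].round(2))
```

```text
top [ 0.5711 -0.1278  0.126 ]
top [ 0.5676 -0.1288  0.084 ]
top [ 0.5696 -0.1307  0.084 ]
side bar top [ 0.5653 -0.1235  0.126 ] bar mid [ 0.5655 -0.1247  0.113 ]
tri (array([ 0.57011745, -0.12901682,  0.12051607]), [np.float64(0.0015507975400493852), np.float64(0.0015507975400493477)])
t 21.23 pos [0.4462 0.029  0.2357] yaw 0.0719 F [ 0.6 -0.5  0.6] open 0.501 grip 0.0
shift [113.  167.5  75.8] turn [ 0.01 -0.   -0.03]
q [-0.05  0.31 -0.09  1.99  0.04  0.84 -1.65]
```

Turning clockwise from this pose would drive joint 7 to its limit, at about −2.8. I'll first take the equivalent half-turned grasp.

Request:
{"op": "servo_tool", "data": {"commands": [{"dx": 0, "dy": 0, "dz": 0, "rx": 0, "ry": 0, "rz": -1}, {"dx": 0, "dy": 0, "dz": 0, "rx": 0, "ry": 0, "rz": -1}, {"dx": 0, "dy": 0, "dz": 0, "rx": 0, "ry": 0, "rz": -1}, {"dx": 0, "dy": 0, "dz": 0, "rx": 0, "ry": 0, "rz": -1}, {"dx": 0, "dy": 0, "dz": 0, "rx": 0, "ry": 0, "rz": -1}, {"dx": 0, "dy": 0, "dz": 0, "rx": 0, "ry": 0, "rz": -1}, {"dx": 0, "dy": 0, "dz": 0, "rx": 0, "ry": 0, "rz": -1}, {"dx": 0, "dy": 0, "dz": 0, "rx": 0, "ry": 0, "rz": -1}, {"dx": 0, "dy": 0, "dz": 0, "rx": 0, "ry": 0, "rz": -1}, {"dx": 0, "dy": 0, "dz": 0, "rx": 0, "ry": 0, "rz": -1}, {"dx": 0, "dy": 0, "dz": 0, "rx": 0, "ry": 0, "rz": -1}, {"dx": 0, "dy": 0, "dz": 0, "rx": 0, "ry": 0, "rz": -1}, {"dx": 0, "dy": 0, "dz": 0, "rx": 0, "ry": 0, "rz": -1}, {"dx": 0, "dy": 0, "dz": 0, "rx": 0, "ry": 0, "rz": -1}, {"dx": 0, "dy": 0, "dz": 0, "rx": 0, "ry": 0, "rz": -1}, {"dx": 0, "dy": 0, "dz": 0, "rx": 0, "ry": 0, "rz": -1}], "fingers": 0}}

```text
t: 23.22
eef_pos: [0.4462, 0.029, 0.2355]
tool_rot: [0.0, 0.641, 0.768, -0.0]
wrist_force: [0.0, 0.2, -0.9]
opening: 0.498
grasp_force: 0.0
```

Request:
{"op": "servo_tool", "data": {"commands": [{"dx": 0, "dy": 0, "dz": 0, "rx": 0, "ry": 0, "rz": -1}, {"dx": 0, "dy": 0, "dz": 0, "rx": 0, "ry": 0, "rz": -1}, {"dx": 0, "dy": 0, "dz": 0, "rx": 0, "ry": 0, "rz": -1}, {"dx": 0, "dy": 0, "dz": 0, "rx": 0, "ry": 0, "rz": -1}, {"dx": 0, "dy": 0, "dz": 0, "rx": 0, "ry": 0, "rz": -1}, {"dx": 0, "dy": 0, "dz": 0, "rx": 0, "ry": 0, "rz": -1}, {"dx": 0, "dy": 0, "dz": 0, "rx": 0, "ry": 0, "rz": -1}, {"dx": 0, "dy": 0, "dz": 0, "rx": 0, "ry": 0, "rz": -1}, {"dx": 0, "dy": 0, "dz": 0, "rx": 0, "ry": 0, "rz": -1}, {"dx": 0, "dy": 0, "dz": 0, "rx": 0, "ry": 0, "rz": -1}, {"dx": 0, "dy": 0, "dz": 0, "rx": 0, "ry": 0, "rz": -1}, {"dx": 0, "dy": 0, "dz": 0, "rx": 0, "ry": 0, "rz": -1}, {"dx": 0, "dy": 0, "dz": 0, "rx": 0, "ry": 0, "rz": -1}, {"dx": 0, "dy": 0, "dz": 0, "rx": 0, "ry": 0, "rz": -1}, {"dx": 0, "dy": 0, "dz": 0, "rx": 0, "ry": 0, "rz": 0}, {"dx": 0, "dy": 0, "dz": 0, "rx": 0, "ry": 0, "rz": 0}], "fingers": 0}}

```text
t: 25.22
eef_pos: [0.4462, 0.0298, 0.2355]
tool_rot: [-0.0, -0.036, 0.999, -0.0]
wrist_force: [0.7, -1.6, -0.0]
opening: 0.501
grasp_force: 0.0
```

Run:
```python
from h import *
go(.570,-.1285,.16,.075+np.pi); print('q',arm.sense()['q'].round(2))
```

```text
t 25.23 pos [0.4462 0.0298 0.2355] yaw -3.0699 F [ 0.7 -1.6 -0. ] open 0.501 grip 0.0
shift [-112.2 -166.8   75.5] turn [-0.   -0.   -0.03]
q [ 0.52  0.43 -0.88  1.97  0.41  0.93  1.07]
```

Request:
{"op": "servo_tool", "data": {"commands": [{"dx": -11.2, "dy": -16.7, "dz": 0, "rx": 0, "ry": 0, "rz": 0}, {"dx": -22.4, "dy": -33.4, "dz": 0, "rx": 0, "ry": 0, "rz": 0}, {"dx": -22.4, "dy": -33.4, "dz": 0, "rx": 0, "ry": 0, "rz": 0}, {"dx": -22.4, "dy": -33.4, "dz": 0, "rx": 0, "ry": 0, "rz": 0}, {"dx": -22.4, "dy": -33.4, "dz": 0, "rx": 0, "ry": 0, "rz": 0}, {"dx": -11.4, "dy": -16.7, "dz": 10, "rx": 0, "ry": 0, "rz": 0}, {"dx": 0, "dy": 0, "dz": 20, "rx": 0, "ry": 0, "rz": 0}, {"dx": 0, "dy": 0, "dz": 25, "rx": 0, "ry": 0, "rz": 0}, {"dx": 0, "dy": 0, "dz": 20, "rx": 0, "ry": 0, "rz": 0}, {"dx": 0, "dy": 0, "dz": 10, "rx": 0, "ry": 0, "rz": 0}, {"dx": 0, "dy": 0, "dz": 0, "rx": 0, "ry": 0, "rz": 0}, {"dx": 0, "dy": 0, "dz": 0, "rx": 0, "ry": 0, "rz": 0}], "fingers": 0.2}}

```text
t: 26.72
eef_pos: [0.571, -0.1273, 0.1513]
tool_rot: [0.001, -0.037, 0.999, -0.0]
wrist_force: [-0.8, -0.4, -1.1]
opening: 0.599
grasp_force: 0.0
```

Run:
```python
from h import *
go(.570,-.1285,.108,.075+np.pi); print('q',arm.sense()['q'].round(2))
snap('top','top6');snap('side','side6')
side_by(crop('top6',340,200,84,116,4.5),crop('side6',310,140,130,120,3.1),'c8')
```

```text
t 26.73 pos [ 0.571  -0.1273  0.1513] yaw -3.0666 F [-0.8 -0.4 -1.1] open 0.599 grip 0.0
shift [ 1.2 -1.1 43.3] turn [-0.    0.01  0.  ]
q [ 0.63  0.72 -0.75  1.71  0.59  0.95  1.29]
(522, 781, 3)
```

View pics/c8.png

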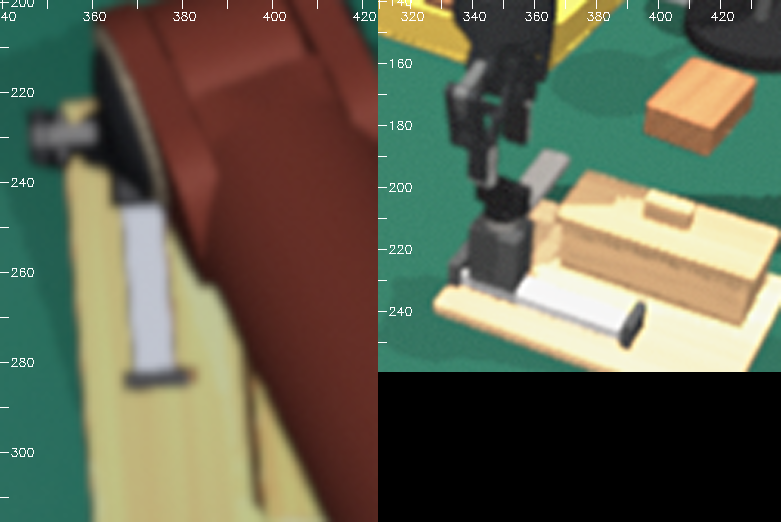

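The fingers straddle the knob bar: in the side view the near finger is at about (343,190) and the bar at (350,202). That was my last picture. I'll go down watching the force, then grip.

Request:
{"op": "servo_tool", "data": {"commands": [{"dx": 1, "dy": -1, "dz": 10, "rx": 0, "ry": 0, "rz": 0}, {"dx": 0, "dy": 0, "dz": 8, "rx": 0, "ry": 0, "rz": 0}, {"dx": 0, "dy": 0, "dz": 5, "rx": 0, "ry": 0, "rz": 0}, {"dx": 0, "dy": 0, "dz": 0, "rx": 0, "ry": 0, "rz": 0}], "fingers": 0.2}}

```text
t: 27.32
eef_pos: [0.5692, -0.1285, 0.1269]
tool_rot: [-0.001, -0.037, 0.999, 0.0]
wrist_force: [-0.6, 0.2, -0.3]
opening: 0.6
grasp_force: 0.0
```

Request:
{"op": "servo_tool", "data": {"commands": [{"dx": 0, "dy": 0, "dz": 5, "rx": 0, "ry": 0, "rz": 0}, {"dx": 0, "dy": 0, "dz": 5, "rx": 0, "ry": 0, "rz": 0}, {"dx": 0, "dy": 0, "dz": 5, "rx": 0, "ry": 0, "rz": 0}, {"dx": 0, "dy": 0, "dz": 4, "rx": 0, "ry": 0, "rz": 0}, {"dx": 0, "dy": 0, "dz": 0, "rx": 0, "ry": 0, "rz": 0}], "fingers": 0.2}}

```text
t: 27.95
eef_pos: [0.5693, -0.1285, 0.1081]
tool_rot: [-0.0, -0.037, 0.999, 0.0]
wrist_force: [0.4, -0.4, 0.5]
opening: 0.597
grasp_force: 0.0
```

Request:
{"op": "servo_tool", "data": {"commands": [{"dx": 0, "dy": 0, "dz": 0, "rx": 0, "ry": 0, "rz": 0}, {"dx": 0, "dy": 0, "dz": 0, "rx": 0, "ry": 0, "rz": 0}, {"dx": 0, "dy": 0, "dz": 0, "rx": 0, "ry": 0, "rz": 0}, {"dx": 0, "dy": 0, "dz": 0, "rx": 0, "ry": 0, "rz": 0}, {"dx": 0, "dy": 0, "dz": 0, "rx": 0, "ry": 0, "rz": 0}], "fingers": -1}}

```text
t: 28.58
eef_pos: [0.5717, -0.1288, 0.1115]
tool_rot: [0.003, -0.037, 0.999, -0.001]
wrist_force: [-1.9, -2.2, 12.5]
opening: 0.136
grasp_force: 67.2
```

Run:
```python
from h import *
go(.570,-.1285,.108,.075+np.pi); s=arm.sense(); print('q',s['q'].round(2),s['moment'])
```

```text
t 28.57 pos [ 0.5717 -0.1288  0.1115] yaw -3.0669 F [-1.9 -2.2 12.5] open 0.136 grip 67.2
shift [1.7 0.5 3.5] turn [-0.02  0.05 -0.  ]
q [ 0.61  0.77 -0.71  1.75  0.64  0.87  1.25] [-0.25818641  0.29454839  0.01228794]
```

Request:
{"op": "servo_tool", "data": {"commands": [{"dx": 0, "dy": 0, "dz": -3, "rx": 0, "ry": 0, "rz": 0}, {"dx": 2, "dy": 0, "dz": 0, "rx": 0, "ry": 0, "rz": 0}, {"dx": 4, "dy": 0, "dz": 0, "rx": 0, "ry": 0, "rz": 0}, {"dx": 5, "dy": 0, "dz": 0, "rx": 0, "ry": 0, "rz": 0}, {"dx": 5, "dy": 0, "dz": 0, "rx": 0, "ry": 0, "rz": 0}, {"dx": 5, "dy": 0, "dz": 0, "rx": 0, "ry": 0, "rz": 0}, {"dx": 5, "dy": 0, "dz": 0, "rx": 0, "ry": 0, "rz": 0}, {"dx": 4, "dy": 0, "dz": 0, "rx": 0, "ry": 0, "rz": 0}, {"dx": 0, "dy": 0, "dz": 0, "rx": 0, "ry": 0, "rz": 0}], "fingers": -1}}

```text
t: 29.7
eef_pos: [0.5387, -0.1314, 0.1116]
tool_rot: [-0.001, -0.037, 0.999, -0.0]
wrist_force: [0.8, -3.2, 1.9]
opening: 0.138
grasp_force: 63.6
```

Request:
{"op": "servo_tool", "data": {"commands": [{"dx": 4, "dy": 0, "dz": 0, "rx": 0, "ry": 0, "rz": 0}, {"dx": 5, "dy": 0, "dz": 0, "rx": 0, "ry": 0, "rz": 0}, {"dx": 5, "dy": 0, "dz": 0, "rx": 0, "ry": 0, "rz": 0}, {"dx": 4, "dy": 0, "dz": 0, "rx": 0, "ry": 0, "rz": 0}, {"dx": 4, "dy": 0, "dz": 0, "rx": 0, "ry": 0, "rz": 0}, {"dx": 0, "dy": 0, "dz": 0, "rx": 0, "ry": 0, "rz": 0}], "fingers": -1}}

```text
t: 30.45
eef_pos: [0.5171, -0.1331, 0.1116]
tool_rot: [-0.001, -0.037, 0.999, -0.001]
wrist_force: [1.5, -5.7, 0.2]
opening: 0.134
grasp_force: 63.4
```

Run:
```python
from h import *
go(.570,-.1285,.112,.075+np.pi); s=arm.sense(); print('q',s['q'].round(2),s['moment'])
```

```text
t 30.45 pos [ 0.5171 -0.1331  0.1116] yaw -3.0672 F [ 1.5 -5.7  0.2] open 0.134 grip 63.4
shift [-53.1   0.7  -0.5] turn [-0.01 -0.01 -0.01]
q [ 0.66  0.71 -0.72  1.89  0.65  0.79  1.23] [-1.03250776 -0.36553314  0.07327637]
```

Request:
{"op": "servo_tool", "data": {"commands": [{"dx": 3, "dy": 0, "dz": 0, "rx": 0, "ry": 0, "rz": 0}, {"dx": 3, "dy": 0, "dz": 0, "rx": 0, "ry": 0, "rz": 0}, {"dx": 1, "dy": 0, "dz": 0, "rx": 0, "ry": 0, "rz": 0}, {"dx": 0, "dy": 0, "dz": 0, "rx": 0, "ry": 0, "rz": 0}], "fingers": -1}}

```text
t: 30.95
eef_pos: [0.5108, -0.1336, 0.1116]
tool_rot: [0.0, -0.037, 0.999, -0.0]
wrist_force: [2.7, -4.3, 0.0]
opening: 0.137
grasp_force: 63.2
```

Request:
{"op": "servo_tool", "data": {"commands": [{"dx": 2, "dy": 0, "dz": 0, "rx": 0, "ry": 0, "rz": 0}, {"dx": 2, "dy": 0, "dz": 0, "rx": 0, "ry": 0, "rz": 0}, {"dx": 0, "dy": 0, "dz": 0, "rx": 0, "ry": 0, "rz": 0}], "fingers": -1}}

```text
t: 31.32
eef_pos: [0.5084, -0.1338, 0.1116]
tool_rot: [0.002, -0.037, 0.999, -0.0]
wrist_force: [5.0, -4.7, -3.4]
opening: 0.14
grasp_force: 62.6
```

Request:
{"op": "servo_tool", "data": {"commands": [{"dx": 1.5, "dy": 0, "dz": 0, "rx": 0, "ry": 0, "rz": 0}, {"dx": 1.5, "dy": 0, "dz": 0, "rx": 0, "ry": 0, "rz": 0}, {"dx": 0, "dy": 0, "dz": 0, "rx": 0, "ry": 0, "rz": 0}], "fingers": -1}}

```text
t: 31.7
eef_pos: [0.5082, -0.1338, 0.1117]
tool_rot: [0.005, -0.037, 0.999, 0.001]
wrist_force: [11.5, -5.1, -9.7]
opening: 0.138
grasp_force: 61.4
```

Run:
```python
from h import *
go(.508,-.134,.112,.075+np.pi); s=arm.sense(); print('q',s['q'].round(2),s['moment'])
snap('top','top7');snap('side','side7')
# arm place along the box from the side view: gradient profile along the cover's centre line
S=load('side7');g=cv2.imread('pics/side7.png'); g0=cv2.imread('pics/side5.png')
c,sn=np.cos(.075),np.sin(.075)
for x in np.arange(-.03,.14,.01):
    P=[.4648+x*c+.02*sn,-.2186+x*sn-.02*c,.084]; u=np.round(proj(S,P)[0]).astype(int); print(round(x,3),u,g[u[1],u[0]],g0[u[1],u[0]])
```

```text
t 31.7 pos [ 0.5082 -0.1338  0.1117] yaw -3.0669 F [11.5 -5.1 -9.7] open 0.138 grip 61.4
shift [ 0.2 -0.2 -0.3] turn [ 0.01  0.09 -0.  ]
q [ 0.68  0.7  -0.72  1.92  0.66  0.76  1.23] [-1.08934645 -2.18261313  0.03128012]
-0.03 [418 205] [108 133  54] [107 130  50]
-0.02 [414 204] [106 131  53] [108 132  53]
-0.01 [410 203] [108 131  56] [107 132  62]
0.0 [407 202] [107 131  55] [107 130  60]
0.01 [403 200] [109 133  54] [111 132  54]
0.02 [399 199] [106 130  52] [109 132  53]
0.03 [396 198] [110 133  55] [110 132  53]
0.04 [392 197] [158 166 158] [109 132  53]
0.05 [388 196] [163 171 168] [109 131  56]
0.06 [385 195] [145 156 135] [108 132  56]
0.07 [381 194] [55 59 38] [112 137  73]
0.08 [378 192] [44 43 41] [49 49 39]
0.09 [374 191] [41 38 38] [51 50 49]
0.1 [371 190] [42 41 40] [46 46 42]
0.11 [367 189] [180 183 185] [44 42 42]
0.12 [364 188] [105 118  83] [45 45 42]
0.13 [360 187] [109 134  58] [79 77 77]
```

The arm is at the end stop: in the image it sits at about x = 0.05 from the rim centre, and the push force has risen to 11 N. I'll ease off and turn clockwise.

Request:
{"op": "servo_tool", "data": {"commands": [{"dx": -2, "dy": 0, "dz": 0, "rx": 0, "ry": 0, "rz": 0}, {"dx": 0, "dy": 0, "dz": 0, "rx": 0, "ry": 0, "rz": 0.7}, {"dx": 0, "dy": 0, "dz": 0, "rx": 0, "ry": 0, "rz": 0.7}, {"dx": 0, "dy": 0, "dz": 0, "rx": 0, "ry": 0, "rz": 0.7}, {"dx": 0, "dy": 0, "dz": 0, "rx": 0, "ry": 0, "rz": 0.7}, {"dx": 0, "dy": 0, "dz": 0, "rx": 0, "ry": 0, "rz": 0.7}, {"dx": 0, "dy": 0, "dz": 0, "rx": 0, "ry": 0, "rz": 0.7}, {"dx": 0, "dy": 0, "dz": 0, "rx": 0, "ry": 0, "rz": 0.7}, {"dx": 0, "dy": 0, "dz": 0, "rx": 0, "ry": 0, "rz": 0}], "fingers": -1}}

```text
t: 32.92
eef_pos: [0.5081, -0.1351, 0.1116]
tool_rot: [0.003, 0.219, 0.976, -0.0]
wrist_force: [6.3, -7.2, -3.5]
opening: 0.14
grasp_force: 62.2
```

Run:
```python
from h import *
go(.508,-.134,.112,.075+np.pi-1.4); s=arm.sense(); print('q',s['q'].round(2),s['moment'])
```

```text
t 32.92 pos [ 0.5081 -0.1351  0.1116] yaw 2.701 F [ 6.3 -7.2 -3.5] open 0.14 grip 62.2
shift [ 0.6  0.9 -0.4] turn [0.03 0.04 8.45]
q [ 0.59  0.66 -0.58  1.92  0.54  0.71  0.82] [-1.6133394  -1.40988821  0.01490462]
```

Request:
{"op": "servo_tool", "data": {"commands": [{"dx": 0, "dy": 0, "dz": 0, "rx": 0, "ry": 0, "rz": 0.8}, {"dx": 0, "dy": 0, "dz": 0, "rx": 0, "ry": 0, "rz": 0.8}, {"dx": 0, "dy": 0, "dz": 0, "rx": 0, "ry": 0, "rz": 0.8}, {"dx": 0, "dy": 0, "dz": 0, "rx": 0, "ry": 0, "rz": 0.8}, {"dx": 0, "dy": 0, "dz": 0, "rx": 0, "ry": 0, "rz": 0.8}, {"dx": 0, "dy": 0, "dz": 0, "rx": 0, "ry": 0, "rz": 0.8}, {"dx": 0, "dy": 0, "dz": 0, "rx": 0, "ry": 0, "rz": 0.8}, {"dx": 0, "dy": 0, "dz": 0, "rx": 0, "ry": 0, "rz": 0.8}, {"dx": 0, "dy": 0, "dz": 0, "rx": 0, "ry": 0, "rz": 0.8}, {"dx": 0, "dy": 0, "dz": 0, "rx": 0, "ry": 0, "rz": 0.8}, {"dx": 0, "dy": 0, "dz": 0, "rx": 0, "ry": 0, "rz": 0}], "fingers": -1}}

```text
t: 34.3
eef_pos: [0.5066, -0.1365, 0.1116]
tool_rot: [0.002, 0.597, 0.802, -0.001]
wrist_force: [4.1, -9.1, -2.3]
opening: 0.143
grasp_force: 63.0
```

Run:
```python
from h import *
go(.508,-.134,.112,.075+np.pi-1.4); s=arm.sense(); print('q',s['q'].round(2),s['moment'])
```

```text
t 34.3 pos [ 0.5066 -0.1365  0.1116] yaw 1.8618 F [ 4.1 -9.1 -2.3] open 0.143 grip 63.0
shift [ 1.9  2.1 -0.4] turn [0.01 0.04 0.43]
q [ 0.44  0.62 -0.34  1.92  0.33  0.65  0.19] [-2.10470639 -0.70450093 -0.03994693]
```

Turned 1.355 rad so far. I'll finish to the stop, then release and rise.

Request:
{"op": "servo_tool", "data": {"commands": [{"dx": 0, "dy": 0, "dz": 0, "rx": 0, "ry": 0, "rz": 0.4}, {"dx": 0, "dy": 0, "dz": 0, "rx": 0, "ry": 0, "rz": 0.3}, {"dx": 0, "dy": 0, "dz": 0, "rx": 0, "ry": 0, "rz": 0}, {"dx": 0, "dy": 0, "dz": 0, "rx": 0, "ry": 0, "rz": 0}], "fingers": -1}}

```text
t: 34.8
eef_pos: [0.5064, -0.1365, 0.1116]
tool_rot: [0.002, 0.624, 0.781, -0.001]
wrist_force: [3.7, -9.6, -1.7]
opening: 0.137
grasp_force: 63.8
```

Run:
```python
from h import *
go(.508,-.134,.112,.075+np.pi-1.4); s=arm.sense(); print(s['moment'])
```

```text
t 34.8 pos [ 0.5064 -0.1365  0.1116] yaw 1.7933 F [ 3.7 -9.6 -1.7] open 0.137 grip 63.8
shift [ 2.1  2.1 -0.4] turn [ 0.01  0.05 -0.22]
[-2.15164587 -0.52880087  0.65339596]
```

Request:
{"op": "servo_tool", "data": {"commands": [{"dx": 0, "dy": 0, "dz": 0, "rx": 0, "ry": 0, "rz": 0}, {"dx": 0, "dy": 0, "dz": 0, "rx": 0, "ry": 0, "rz": 0}, {"dx": 0, "dy": 0, "dz": 0, "rx": 0, "ry": 0, "rz": 0}, {"dx": 0, "dy": 0, "dz": -3, "rx": 0, "ry": 0, "rz": 0}, {"dx": 0, "dy": 0, "dz": -10, "rx": 0, "ry": 0, "rz": 0}, {"dx": 0, "dy": 0, "dz": -20, "rx": 0, "ry": 0, "rz": 0}, {"dx": 0, "dy": 0, "dz": -30, "rx": 0, "ry": 0, "rz": 0}, {"dx": 0, "dy": 0, "dz": -40, "rx": 0, "ry": 0, "rz": 0}, {"dx": 20, "dy": 0, "dz": -20, "rx": 0, "ry": 0, "rz": 0}, {"dx": 40, "dy": 0, "dz": 0, "rx": 0, "ry": 0, "rz": 0}, {"dx": 50, "dy": 0, "dz": 0, "rx": 0, "ry": 0, "rz": 0}, {"dx": 50, "dy": 0, "dz": 0, "rx": 0, "ry": 0, "rz": 0}, {"dx": 50, "dy": 0, "dz": 0, "rx": 0, "ry": 0, "rz": 0}, {"dx": 30, "dy": 0, "dz": 0, "rx": 0, "ry": 0, "rz": 0}, {"dx": 0, "dy": 0, "dz": 0, "rx": 0, "ry": 0, "rz": 0}, {"dx": 0, "dy": 0, "dz": 0, "rx": 0, "ry": 0, "rz": 0}, {"dx": 0, "dy": 0, "dz": 0, "rx": 0, "ry": 0, "rz": 0}], "fingers": 0}}

```text
t: 36.92
eef_pos: [0.4534, 0.0992, 0.2346]
tool_rot: [0.0, 0.626, 0.78, -0.0]
wrist_force: [-0.0, -0.2, 0.1]
opening: 0.499
grasp_force: 0.0
```

Run:
```python
from h import *
go(.508,-.134,.112,.075+np.pi-1.4)
snap('top','top8'); a=load('top8'); g=cv2.imread('pics/top8.png')
# knob bar: dark pixels round the predicted place, bar direction by PCA; cover handle and bystanders by difference
c,s=np.cos(.075),np.sin(.075); K=[.4648+.05*c-.08*s,-.2186+.05*s+.08*c,.126]; u,v=proj(a,K)[0]; print('knob px',u,v)
p=g[int(v)-13:int(v)+14,int(u)-13:int(u)+14].max(2); print('\n'.join(' '.join(f'{x:3d}' for x in r[::1]) for r in p))
```

```text
t 36.92 pos [0.4534 0.0992 0.2346] yaw 1.7893 F [-0.  -0.2  0.1] open 0.499 grip 0.0
shift [-239.4    2.8  122.8] turn [-0.    0.01 -0.26]
knob px 376.1610327832086 259.6383919623806
197 195 186 174 181 201 207 207 208 207 207 203 190 189 190 194 196 196 196 197 196 196 196 197 194 193 192
197 196 187 178 180 199 207 207 207 208 207 204 191 188 190 194 196 197 197 197 196 197 197 197 194 193 191
197 195 190 182 179 196 206 208 208 208 207 205 189 185 188 194 196 197 197 197 196 197 197 197 194 192 188
197 196 192 185 179 194 205 207 207 208 207 204 186 179 183 192 195 196 195 196 196 196 196 196 194 192 185
194 194 191 183 173 188 202 205 205 205 204 198 179 168 171 181 184 187 190 190 191 191 193 195 194 192 185
193 192 190 178 161 173 188 191 190 189 186 176 158 144 144 150 154 161 174 185 188 189 191 192 193 192 188
193 190 181 163 139 139 152 151 151 151 148 138 123 111 107 111 116 127 152 174 184 186 187 191 192 192 189
192 183 159 132 108 104 110 110 108 107 105 100  94  87  85  87  89 100 129 162 176 179 182 188 191 192 189
191 175 135  94  82  88  91  90  86  82  81  77  76  
[... 1298 characters left out ...]
  61  63  67  77  90 120 151 167 171 175 179 188 191
192 190 171 122  71  67  81  86  83  78  74  72  72  74  74  75  78  82  88 116 155 175 180 182 187 192 193
193 190 172 126  77  70  84  90  89  87  85  84  84  85  86  84  85  87  93 122 161 181 185 188 190 194 194
195 191 175 136  89  76  89  97  99  98  99 103 105 108 108 109 111 114 120 141 170 185 189 190 194 196 194
196 193 181 153 120 105 112 127 132 131 134 140 145 149 147 150 152 156 161 170 182 189 192 194 196 196 194
197 195 190 177 159 146 151 168 173 173 175 179 182 183 176 177 180 183 187 190 193 195 196 197 197 197 194
197 197 195 191 182 172 173 190 197 199 199 201 201 200 187 186 188 192 195 196 196 196 196 197 196 197 194
```

The moment jumped to 0.65 N m at the stop, and the bar now lies across the rail. The robot is clear, so I'm handing in.

```bash
python3 -c "
from bench import ticket
print(ticket.sign_off())"
```

```text
the job is handed in; nothing more can be done
None
```

The job is handed in: the cover sits down on the box, the hold-down is at its end stop, and the clamp knob is turned clockwise to its stop, with the arm clear after 37 of the 72 s; the sign-off returned no verdict.

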